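# Set, load and raise a cheese carrier on twin jacks

## Task

Lower the empty white carrier over the pins of the two jacks until it rests flush on both brass pads, then put every cheese block from the wooden tray into a pocket of the carrier, one block to a pocket and lying flat. After that raise the carrier to the jacks' upper stops by turning the two blue knobs clockwise in small steps by turns, keeping it level: neither knob may ever get more than half a turn ahead of the other. Leave the paper roll, the clear tub and the chutney jar where they are.

Things in the scene. Friction and masses are not known exactly. Their poses are not given: they have to be found in the camera images.
- stand: The twin-jack stand, fixed to the bench: white base plate 110 (x) x 420 (y) x 14 mm, with a white gearbox 70 x 50 mm at each end (centred at y = +-185 mm), its top 128 mm above the bench, carrying a blue knob. Inside of each gearbox stands a jack (y = +-115 mm). Origin: centre of the base's underside; x is its short axis, y its long axis towards knob_left, z up.
- knob_left (a joint): Blue knob on the stand's +y gearbox, turned angle in rad, growing clockwise seen from above; 0 is the lower stop, 6.28 the upper stop. It raises jack pad_left by 4 mm per radian and stays where it is left (self-locking); it takes about 0.2 N m.
- knob_right (a joint): Blue knob on the stand's -y gearbox, as knob_left, raising pad_right: 0 is the lower stop, 6.28 the upper stop.
- knob_left_grip (a point): Point on the axis of knob_left at the height to grip its bar; 165 mm above the bench. The bar is 49 mm long, 14 mm wide and 32 mm high, its top 7 mm above this point, with a white mark at one end, over a 52 mm round skirt; it lies along the point's own x axis, which turns with the knob and is the stand's x axis when the knob is at 0 and at 6.28.
- knob_right_grip (a point): The same point of knob_right.
- pad_left (a point): Middle of the flat top of the left jack's brass pad, 60 (x) x 34 (y) mm, and foot of the steel pin on it: 10 mm in diameter, 20 mm high, tapered over its top 6 mm. 40 mm above the bench when knob_left is at 0, 65 mm at its upper stop. Axes as the stand's.
- pad_right (a point): The same of the right jack; the pins stand 230 mm apart.
- carrier: White carrier, a flat plate 78 (x) x 264 (y) x 8 mm, 450 g, lying on the bench at the start. Two 14 mm holes at (0, +-115) mm fit the jacks' pins. Four open pockets on top, two each side of a red bar handle 78 (x) x 12 (y) x 14 (z) mm that stands over the middle across the carrier, its mid-height 67 mm above the underside. Origin: centre of its underside; either way round fits.
- hole_a (a point): Centre of the carrier's +y hole at the underside.
- hole_b (a point): Centre of the carrier's -y hole at the underside.
- pocket1 (a point): Centre of a pocket's floor, 8 mm above the carrier's underside; axes as the carrier's. The pocket is 62 (x) x about 37 (y) mm inside, between 14 mm high dividers and, at the x ends, 6 mm high, 4 mm thick lips. Pockets 1 to 4 lie at carrier y = -71, -30, +30, +71 mm.
- pocket2 (a point): Centre of a pocket's floor, 8 mm above the carrier's underside; axes as the carrier's. The pocket is 62 (x) x about 37 (y) mm inside, between 14 mm high dividers and, at the x ends, 6 mm high, 4 mm thick lips. Pockets 1 to 4 lie at carrier y = -71, -30, +30, +71 mm.
- pocket3 (a point): Centre of a pocket's floor, 8 mm above the carrier's underside; axes as the carrier's. The pocket is 62 (x) x about 37 (y) mm inside, between 14 mm high dividers and, at the x ends, 6 mm high, 4 mm thick lips. Pockets 1 to 4 lie at carrier y = -71, -30, +30, +71 mm.
- pocket4 (a point): Centre of a pocket's floor, 8 mm above the carrier's underside; axes as the carrier's. The pocket is 62 (x) x about 37 (y) mm inside, between 14 mm high dividers and, at the x ends, 6 mm high, 4 mm thick lips. Pockets 1 to 4 lie at carrier y = -71, -30, +30, +71 mm.
- tray: Tan wooden tray, 210 (x) x 300 (y) mm, fixed; its floor is 8 mm above the bench, its rim 14 mm. Origin: centre of its underside.
- block1: A firm yellow cheese block, 54 (x) x 30 (y) x 30 (z) mm, 55 g, one end (+x) with a brown rind; 2 to 4 of these are present. Origin: its centre. At the start it lies on the tray. Any long side may be down, in any pocket, either way round.
- block2: A firm yellow cheese block, 54 (x) x 30 (y) x 30 (z) mm, 55 g, one end (+x) with a brown rind; 2 to 4 of these are present. Origin: its centre. At the start it lies on the tray. Any long side may be down, in any pocket, either way round.
- block3: A firm yellow cheese block, 54 (x) x 30 (y) x 30 (z) mm, 55 g, one end (+x) with a brown rind; 2 to 4 of these are present. Origin: its centre. At the start it lies on the tray. Any long side may be down, in any pocket, either way round.
- block4: A firm yellow cheese block, 54 (x) x 30 (y) x 30 (z) mm, 55 g, one end (+x) with a brown rind; 2 to 4 of these are present. Origin: its centre. At the start it lies on the tray. Any long side may be down, in any pocket, either way round.
- roll: Bystander: white paper roll, 110 mm in diameter, 140 mm high, standing on the bench.
- tub: Bystander: clear open tub, 120 x 180 x 80 mm, standing on the bench.
- jar: Bystander: amber chutney jar with a white lid, 64 mm in diameter, 85 mm high, standing on the bench.
Not all that is in view belongs to the job. What is shaped like the block4 but turquoise is not meant. What is shaped like the block3 but turquoise is not meant.

How it is judged:
By the outcome, as a careful person would: the job done as asked, in the order asked, and still so for the second after the job is handed in, with the robot touching nothing.
Of block1, block2, block3, block4 only 2 to 4 are there at a start; the rules pass over those that are not, and their reading is None.
At some moment in a run one of block1, block2, block3, block4 may be knocked a few centimetres aside while the robot is not near it.
Once in a run the grip may slacken for a moment while it holds something.
It also fails if it takes over 210 s, if anything falls off the work surface, if the arm or the gripper's body presses on something with over 40 N, if the wrist force passes 120 N, or if a joint passes its speed limit or range.

## Robot

A 6-joint arm with a two-finger parallel gripper is mounted at the origin on the work surface. World frame = base frame: x ahead of the robot, y to its left, z up, the work surface at z = 0. Lengths are in mm, angles in rad, forces in N, time in s.
With the tool pointing down it reaches from about 400 to 925 mm from the base axis. Payload 12.5 kg.
Tool frame: the origin (TCP) lies midway between the tips of the shut fingers; the grasp point (between the pads) lies ctrl.hold_point_z behind it (ctrl.hold_point_z is the distance from the TCP to the grasp point, in mm); y points along the fingers, z is the direction in which the jaws open and shut, and the axes are right-handed (so a half turn about y gives the same grasp; the last joint's range is limited). The gripper opens to 95 mm and grips with 3 to 60 N. Pads are 20 mm wide; open, the fingers measure 119 mm over their backs; the gripper's body (75 mm by 180 mm) begins 59 mm behind the grasp point.
Start: joints at [-1.219, 0.491, 1.559, -0, 1.092, -0.106], TCP at [276.259, -560.649, 214.661] pointing down, gripper open.
Joint ranges: [-3.1, 3.1], [-0.84, 2.19], [0.05, 2.79], [-1.13, 4.28], [0.06, 2.93], [-2.69, 2.69]. Speed limits (rad/s): [2.22, 2.22, 2.79, 3.14, 3.14, 3.14].

## Interface

Orientations are given as a rotation vector (axis times angle).
In Python, from station import ctrl gives the robot as it stands.
- The arm moves only by the shell command python3 -m pendant 'ROWS' [OPENING]. ROWS is JSON, a list of rows, each an object of numbers: "x", "y", "z": the shift along the tool's x, y, z in mm; "twist": the turn about the tool's y in degrees. A call has exactly 5 rows; each row shifts and turns the pose as measured when the row begins, along the tool's axes as they then stand; what a row does not reach is not made up. A row lasts 1/8 s, in which the tool goes at most 62.5 mm and 10.7 degrees, less where a joint would pass 70% of its speed; a pose out of reach is approached as far as the arm can. A call with a gripper value outside its range is refused whole. OPENING is the finger opening in mm, from 0 to 95.1, set as the call begins (- or left out, the last holds). The fingers move at their own pace and stop on an object; the grip force is fixed at half the most. Time passes only in rows, so rows that do not move let the fingers close, or fill a call up. It gives the time, the measured TCP pose, the force and the opening at its end, in the units of the state.
- ctrl.get_obs(): the state, without advancing time (a new reading comes with each control period).
- ctrl.get_image(name): name is "scene" or "side" or "wrist"; returns (picture, depth): 400x640x3 uint8, blue, green, red; 400x640 float32, mm along the optical axis (not along the pixel's ray), 0 where there is no reading.
- ctrl.camera_info(name): a dict with "camera_matrix" (3x3 intrinsics, pixels), "pose" (4x4, takes a point from camera to world coordinates); the wrist camera has in their place "hand_eye" (4x4, takes a point from camera to tool coordinates, whose origin is the TCP and whose axes are the tool frame's). Camera axes: x right, y down, z forward; pixel columns grow to the right and rows downward; lengths in mm; the calibration is good to about 2 mm. A picture is of the moment at which its call begins: read the wrist's pose just before it. camera_info takes no time and is no camera call.
- ctrl.hand_in(): hands the job in, once; it reports no verdict.
The state is a dict: "time_s": time; "joint_pos": joint angles; "joint_vel": joint speeds; "joint_torque": joint torques, N m; "tool_pos": TCP position; "tool_rot": TCP orientation; "ft_force": force on the tool from outside, world axes, zero at the start; "wrist_torque": the same for the moment, N m; "width": opening from 0.0 (shut) to 1.0 (fully open).
Only numpy, scipy, OpenCV 4.12 (cv2) and the standard library are available. Lean on these libraries where they do the work, as an engineer would, in place of code of your own. Each camera call takes 0.05 s, during which the arm holds its last target. There are 200 camera calls.

## Working session

There is one attempt and no reset: what is moved stays moved. The work goes in short steps, Python scripts to look and compute and a shell command to move; the robot and the scene stay as the last step left them, time stands still between calls to the robot, and variables do not carry over. Pictures are saved under pics/ and viewed, about 12 in all and at most 16, crops included, and the job is handed in when it is done.

```bash
ls; mkdir -p pics
python3 - <<'E'
from station import ctrl
import cv2,numpy as np
print(ctrl.get_obs(), ctrl.hold_point_z)
ims=[]
for n in("scene","side"):
    im,d=ctrl.get_image(n); np.savez(f"{n}0.npz",im=im,d=d); cv2.imwrite(f"pics/{n}0.png",im)
for n in("scene","side","wrist"): print(n,{k:np.round(v,3).tolist() if not isinstance(v,(str,int)) else v for k,v in ctrl.camera_info(n).items()})
E
```

```text
pics
{'time_s': 0.0, 'joint_pos': array([-1.21862807e+00,  4.91545637e-01,  1.55948938e+00,  3.54446400e-05,
        1.09171091e+00, -1.05611692e-01]), 'joint_vel': array([ 2.21912142e-05,  1.20564048e-03,  4.97919583e-04, -8.65147163e-04,
       -7.61955795e-04, -4.79300549e-04]), 'joint_torque': array([-2.63201648e-03, -6.12645864e+01, -2.58185130e+01,  6.91350410e-02,
        4.81779815e-02, -1.10079839e-04]), 'tool_pos': array([ 276.15279347, -560.38555777,  214.0566541 ]), 'tool_rot': array([-0.45837547,  1.9682596 , -1.96594011]), 'ft_force': array([ 0.61289942, -0.16406877, -0.77412551]), 'wrist_torque': array([ 0.04079698, -0.05936595,  0.00461563]), 'width': 1.0012603285825634} 18.8
scene {'camera_matrix': [[378.027, 0.0, 321.49], [0.0, 378.027, 202.404], [0.0, 0.0, 1.0]], 'pose': [[-0.084, 0.85, -0.52, 1072.175], [0.996, 0.072, -0.042, -0.633], [0.002, -0.522, -0.853, 1010.75], [0.0, 0.0, 0.0, 1.0]]}
side {'camera_matrix': [[472.362, 0.0, 323.649], [0.0, 472.362, 209.375], [0.0, 0.0, 1.0]], 'pose': [[-0.852, -0.288, 0.437, -172.834], [-0.523, 0.457, -0.719, 1119.345], [0.007, -0.842, -0.54, 978.617], [0.0, 0.0, 0.0, 1.0]]}
wrist {'camera_matrix': [[355.025, 0.0, 314.797], [0.0, 355.025, 201.423], [0.0, 0.0, 1.0]], 'hand_eye': [[0.001, 0.961, 0.275, -77.115], [0.001, -0.275, 0.961, -170.299], [1.0, -0.001, -0.001, 0.722], [0.0, 0.0, 0.0, 1.0]]}
```

View pics/scene0.png

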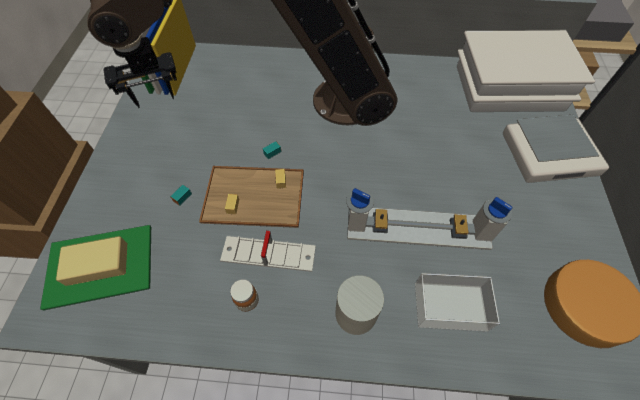

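View pics/side0.png

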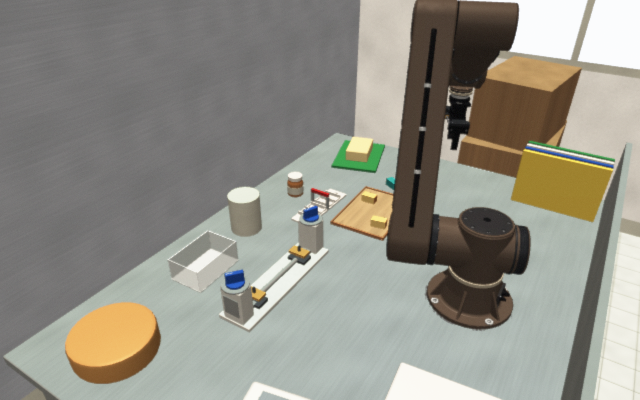

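The scene view shows the carrier at about (268,253) with its red handle at (266,246), the stand with knobs at (360,198) and (498,208), and pads at (381,220) and (461,226). It also shows two yellow blocks on the tray at (231,203) and (280,178). Two turquoise decoys lie off the tray, and the roll, tub and jar are in front.

```bash
cat > h.py <<'E'
import cv2,numpy as np
from station import ctrl
from scipy.spatial.transform import Rotation as R
def T_of(name,obs=None):
    i=ctrl.camera_info(name)
    if 'pose' in i: return i['camera_matrix'],i['pose']
    o=obs or ctrl.get_obs(); T=np.eye(4); T[:3,:3]=R.from_rotvec(o['tool_rot']).as_matrix(); T[:3,3]=o['tool_pos']
    return i['camera_matrix'],T@i['hand_eye']
def plane(K,T,uv,z):
    uv=np.atleast_2d(uv).astype(float); r=np.c_[(uv-[K[0][2],K[1][2]])/K[0][0],np.ones(len(uv))]@np.array(T)[:3,:3].T
    o=np.array(T)[:3,3]; return o+r*((z-o[2])/r[:,2])[:,None]
def cloud(K,T,d):
    v,u=np.indices(d.shape); p=np.stack([(u-K[0][2])/K[0][0]*d,(v-K[1][2])/K[1][1]*d,d,np.ones_like(d)],-1)
    return (p@np.array(T).T)[...,:3]
def axes(o=None):
    o=o or ctrl.get_obs(); return R.from_rotvec(o['tool_rot']).as_matrix()
HSV={'red':[(0,150,60),(6,255,255)],'blue':[(105,150,60),(125,255,255)],'yellow':[(20,80,120),(32,255,255)],'brass':[(12,120,60),(24,255,255)]}
def blobs(im,col,amin=20):
    m=cv2.inRange(cv2.cvtColor(im,cv2.COLOR_BGR2HSV),*map(np.array,HSV[col]))
    if col=='red': m|=cv2.inRange(cv2.cvtColor(im,cv2.COLOR_BGR2HSV),np.array((172,150,60)),np.array((180,255,255)))
    n,l,s,c=cv2.connectedComponentsWithStats(m); return [(c[i],s[i],l==i) for i in range(1,n) if s[i,4]>=amin]
def shot(name,tag):
    o=ctrl.get_obs(); K,T=T_of(name,o); im,d=ctrl.get_image(name); cv2.imwrite(f'pics/{tag}.png',im); return o,K,T,im,d
def rect(P):
    (c,(w,h),a)=cv2.minAreaRect(np.float32(P[:,:2])); a=a if w>=h else a+90
    return np.round(c,1),round(max(w,h),1),round(min(w,h),1),round((a+90)%180-90,1)  # long-axis angle vs +x, deg
E
python3 - <<'E'
from h import *
K,T=T_of('scene'); f=np.load('scene0.npz'); im,d=f['im'],f['d']; P=cloud(K,T,d)
for col,zt in(('red',74),('blue',172),('yellow',38),('brass',40)):
    for c,s,m in blobs(im,col,15):
        q=P[m]; q=q[(d[m]>0)]
        if len(q)<5: continue
        zq=np.percentile(q[:,2],90); t=q[q[:,2]>zq-8]
        print(col,c.round(1),s[4],'ztop',zq.round(0),rect(t) if len(t)>4 else '')
# carrier plate
m=(P[...,2]>2)&(P[...,2]<22)&(d>0); hs=cv2.cvtColor(im,cv2.COLOR_BGR2HSV); w=(hs[...,1]<40)&(hs[...,2]>150)&m
n,l,s,c=cv2.connectedComponentsWithStats(w.astype(np.uint8))
for i in range(1,n):
    if s[i,4]>150: print('white',c[i].round(1),s[i,4],rect(P[l==i]))
o=ctrl.get_obs(); print(axes(o).round(3))
E
```

```text
red [265.3 243.2] 112 ztop 76.0 (array([ 644.1, -189.4]), 76.2, 11.1, -2.6)
blue [151.4  29. ] 78 ztop 221.0 (array([ 111.5, -583.8]), 462.4, 54.3, 28.4)
blue [162.7  86.5] 36 ztop 65.0 (array([  30.1, -675.3]), 15.4, 5.0, 75.7)
blue [359.1 198.8] 237 ztop 172.0 (array([524.6,  59. ]), 46.1, 12.2, 65.0)
blue [498.4 208.1] 288 ztop 171.0 (array([522.3, 427.8]), 45.6, 14.4, 52.0)
yellow [162.8  23.3] 189 ztop 221.0 (array([ -99.1, -647.5]), 264.4, 16.4, 0.7)
yellow [279.8 175.9] 130 ztop 40.0 (array([ 391.2, -188.5]), 57.6, 29.0, 11.1)
yellow [230.6 201.6] 152 ztop 39.0 (array([ 498.9, -322.3]), 54.4, 30.2, -0.1)
yellow [380.5 217.6] 113 ztop 50.0 (array([522.3, 128.8]), 60.7, 29.7, 0.4)
yellow [460.5 223.1] 110 ztop 51.0 (array([520.9, 359.3]), 60.5, 32.6, -0.2)
yellow [ 88.5 258.2] 1998 ztop 67.0 (array([ 720.9, -658.6]), 159.4, 99.8, -73.2)
brass [175.8  41.2] 1856 ztop 207.0 (array([   3.3, -618.6]), 507.9, 76.7, 13.8)
brass [592.4  68.4] 44 ztop -360.0 (array([-754.6, 1334.3]), 59.3, 17.7, -81.7)
brass [ 27.3 101.3] 20 ztop -84.0 (array([   23.8, -1287.5]), 95.3, 11.6, -0.4)
brass
[... 502 characters left out ...]
array([522.1, 357.9]), 62.1, 33.2, -0.6)
brass [ 21.5 242.5] 1158 ztop -443.0 (array([  444.7, -1334.9]), 197.0, 43.2, -77.7)
brass [593.6 303.4] 6570 ztop 72.0 (array([719.8, 672.1]), 216.7, 200.1, -19.0)
brass [246.7 300.8] 104 ztop 62.0 (array([ 796.2, -216.8]), 58.8, 28.1, -56.6)
white [418.8 215.9] 654 (array([487.8, 249.5]), 202.2, 39.8, 89.4)
white [419.4 236.4] 1558 (array([550.9, 245.3]), 418.0, 52.7, -89.8)
white [241.8 250.4] 800 (array([ 637.5, -260.9]), 122.7, 83.9, 88.3)
white [290.9 255.2] 991 (array([ 644.6, -126.5]), 136.6, 79.4, 88.8)
white [454.  302.7] 1596 (array([741.5, 329. ]), 154.2, 92.8, -88.3)
[[-0.897 -0.     0.442]
 [-0.442  0.001 -0.897]
 [-0.    -1.    -0.001]]
```

Run:
```python
from h import *
K,T=T_of('scene'); f=np.load('scene0.npz'); im,d=f['im'],f['d']; P=cloud(K,T,d)
for c,s,m in blobs(im,'brass',150):
    if 370<c[0]<470 and c[1]>210:
        z=P[m][:,2]; print(c,np.histogram(z,bins=range(30,72,3)))
for c,s,m in blobs(im,'blue',150):
    if c[0]>300: q=P[m]; print(c, rect(q[q[:,2]>168]), rect(q[q[:,2]>164]))
K,T=T_of('side'); f=np.load('side0.npz'); im2,d=f['im'],f['d']; P=cloud(K,T,d)
for c,s,m in blobs(im2,'brass',60):
    z=P[m]; c3=np.median(z,0)
    if 480<c3[0]<560: print('side',c,c3.round(0),np.histogram(z[:,2],bins=range(30,72,3))[0])
a=cv2.resize(im[180:250,335:525],None,fx=4,fy=4,interpolation=cv2.INTER_CUBIC)
b=cv2.resize(im2[190:330,200:345],None,fx=2,fy=2,interpolation=cv2.INTER_CUBIC); b=cv2.copyMakeBorder(b,0,0,0,760-290,cv2.BORDER_CONSTANT)
cv2.imwrite('pics/c1.png',np.vstack([a,b]))
```

```text
[380.75510204 218.95918367] (array([ 0,  0,  1,  6, 23, 90, 69,  5,  1,  0,  0,  0,  0]), array([30, 33, 36, 39, 42, 45, 48, 51, 54, 57, 60, 63, 66, 69]))
[460.35813953 224.29302326] (array([ 0,  0,  1,  5, 20, 78, 91, 16,  0,  2,  1,  0,  0]), array([30, 33, 36, 39, 42, 45, 48, 51, 54, 57, 60, 63, 66, 69]))
[359.13924051 198.82278481] (array([793.2,  40.7]), 562.3, 44.0, -3.9) (array([793.2,  40.7]), 562.3, 44.0, -3.9)
[498.40625 208.0625 ] (array([787.3, 207.2]), 703.8, 45.4, -39.8) (array([787.3, 207.2]), 703.8, 45.4, -39.8)
side [368.81981982 198.92792793] [ 490. -307.   22.] [ 5 13  9  1  0  0  0  0  0  0  0  0  0]
side [298.77142857 251.66428571] [516. 137.  48.] [ 0  2  1  4 16 57 44  8  4  2  0  0  0]
side [257.70642202 294.60550459] [503. 363.  49.] [ 0  0  1  1  6 24 51 22  3  0  1  0  0]
```

View pics/c1.png

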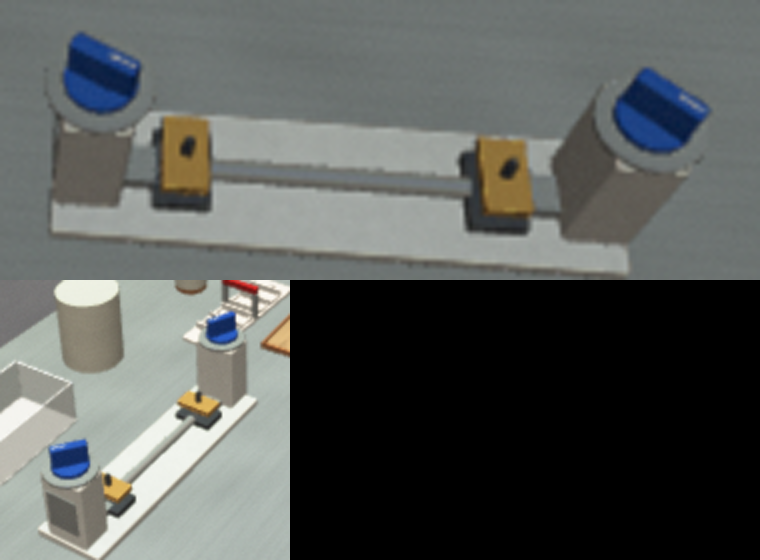

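The pads read about 48 mm and the knob marks agree, so the knobs start at about 115° (right) and 128° (left). I'll go for the carrier first.

```bash
cat >> h.py <<'E'
def to(x,y,z,jaw=None):
    "tool-frame shift to a world target (TCP) and twist so the jaw direction is jaw deg (mod 180)"
    o=ctrl.get_obs(); A=axes(o); j=np.degrees(np.arctan2(A[1,2],A[0,2])); 
    print('t',round(o['time_s'],2),'at',o['tool_pos'].round(1),'jaw',round(j,1),'F',o['ft_force'].round(1),'w',round(o['width']*95,1),'q6',round(o['joint_pos'][5],2))
    print(' shift',(A.T@(np.array([x,y,z])-o['tool_pos'])).round(1), 'twist', None if jaw is None else round((j-jaw+90)%180-90,1))
E
python3 -c "
from h import *
to(640,-189.4,200,-92.8)"
```

```text
t 0.1 at [ 276.2 -560.4  214.1] jaw -63.8 F [ 0.  -0.  -1.5] w 95.1 q6 -0.11
 shift [-490.3   14.3 -172. ] twist 29.0
```

```bash
python3 -m pendant '[{"x":-58,"z":-20},{"x":-58,"z":-20},{"x":-58,"z":-20},{"x":-58,"z":-20},{"x":-58,"z":-20}]' 60
python3 -m pendant '[{"x":-58,"z":-20},{"x":-58,"z":-20},{"x":-58,"z":-20},{"x":-26,"z":-12},{}]'
python3 -m pendant '[{"twist":10},{"twist":10},{"twist":9},{},{}]'
python3 -c "
from h import *
to(644.1,-189.4,120,-92.8)
o,K,T,im,d=shot('wrist','w1')
P=cloud(K,T,d)
for c,s,m in blobs(im,'red',100):
    q=P[m]; print(c,np.percentile(q[:,2],95),rect(q[q[:,2]>66]))
hs=cv2.cvtColor(im,cv2.COLOR_BGR2HSV); w=(hs[...,1]<40)&(P[...,2]>3)&(P[...,2]<25)&(d>0)
print(rect(P[w]))
"
```

```text
t 0.1 at [ 276.2 -560.4  214.1] jaw -63.8 F [ 0.  -0.  -1.5] w 95.1 q6 -0.11
 shift [-494.    94.3 -170.1] twist 29.0
(array([ 281.3, -460.8]), 481.3, 463.6, -3.8)schema error: expected keys x, y, z, twist
schema error: expected keys x, y, z, twist
schema error: expected keys x, y, z, twist
```

View pics/w1.png

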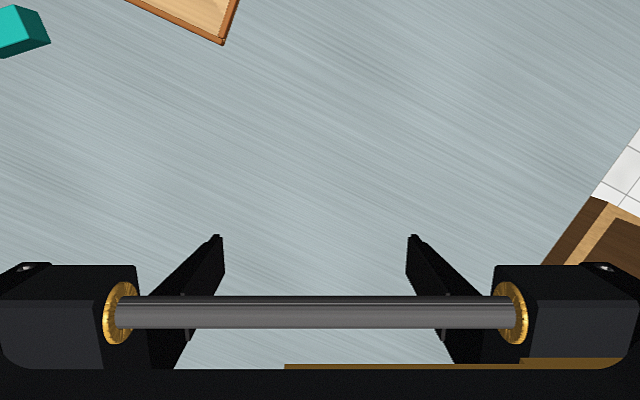

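Not moved: every row needs all four keys. (That wrist picture shows only bench, a turquoise decoy at top left and the fingers at the bottom, around (215,240) and (410,240).)

```bash
python3 -m pendant '[{"x":-58,"y":0,"z":-20,"twist":0},{"x":-58,"y":0,"z":-20,"twist":0},{"x":-58,"y":0,"z":-20,"twist":0},{"x":-58,"y":0,"z":-20,"twist":0},{"x":-58,"y":0,"z":-20,"twist":0}]' 60
python3 -m pendant '[{"x":-58,"y":0,"z":-20,"twist":0},{"x":-58,"y":0,"z":-20,"twist":0},{"x":-58,"y":0,"z":-20,"twist":0},{"x":-26,"y":0,"z":-12,"twist":0},{"x":0,"y":0,"z":0,"twist":0}]'
python3 -m pendant '[{"x":0,"y":0,"z":0,"twist":10},{"x":0,"y":0,"z":0,"twist":10},{"x":0,"y":0,"z":0,"twist":9},{"x":0,"y":0,"z":0,"twist":0},{"x":0,"y":0,"z":0,"twist":0}]'
cat > look.py <<'E'
from h import *
import sys
to(644.1,-189.4,120,-92.8)
o,K,T,im,d=shot('wrist',sys.argv[1])
P=cloud(K,T,d)
for c,s,m in blobs(im,'red',100):
    q=P[m]; z=np.percentile(q[:,2],80); print(c,z,rect(q[abs(q[:,2]-z)<6]))
hs=cv2.cvtColor(im,cv2.COLOR_BGR2HSV); w=(hs[...,1]<40)&(P[...,2]>3)&(P[...,2]<25)&(d>0)
n,l,s,c=cv2.connectedComponentsWithStats(w.astype(np.uint8))
for i in range(1,n):
    if s[i,4]>1500: print(c[i],s[i,4],rect(P[l==i]))
E
python3 look.py w2
```

```text
time_s: 0.78
tool_pos: [494.8, -340.6, 212.8]
tool_rot: [-0.452, 1.974, -1.97]
ft_force: [0.5, 0.1, -0.2]
width: 0.635
time_s: 1.4
tool_pos: [647.8, -181.0, 211.4]
tool_rot: [-0.458, 1.973, -1.966]
ft_force: [-0.7, -0.3, -0.1]
width: 0.632
time_s: 2.02
tool_pos: [644.7, -184.8, 210.5]
tool_rot: [-0.064, -2.189, 2.183]
ft_force: [0.5, 0.0, 1.1]
width: 0.631
t 2.02 at [ 644.7 -184.8  210.5] jaw -93.7 F [0.5 0.  1.1] w 59.9 q6 1.26
 shift [-0.2 90.5  4.8] twist -0.9
[321.91332712 188.88257223] 74.7753017960416 (array([ 642.1, -191.4]), 77.6, 11.2, -1.9)
[321.03082171 174.6292258 ] 16417 (array([ 641.5, -190.9]), 264.8, 78.6, 88.2)
[ 70.60438336 258.4884844 ] 2692 (array([558.1, 107.3]), 150.4, 38.2, -90.0)
```

View pics/w2.png

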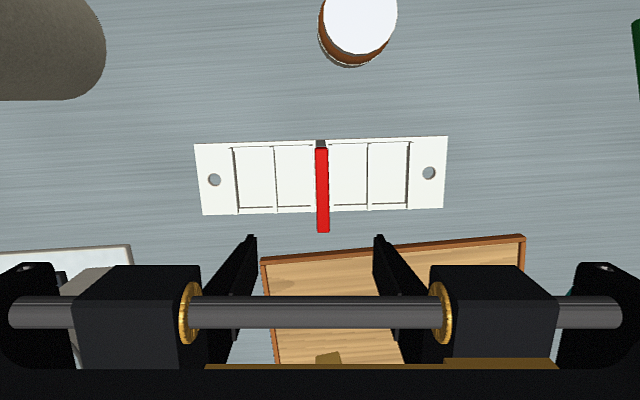

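The handle is at (322,190) and the holes at (214,180) and (429,173). The carrier centre comes out at (641.7, -191.1), yaw -1.9°.

```bash
python3 -m pendant '[{"x":2.5,"y":0,"z":6.5,"twist":-2},{"x":0,"y":60,"z":0,"twist":0},{"x":0,"y":60,"z":0,"twist":0},{"x":0,"y":0,"z":0,"twist":0},{"x":0,"y":0,"z":0,"twist":0}]' 50
python3 -c "
from h import *
to(641.7,-191.1,48.2,-91.9)"
```

```text
time_s: 2.7
tool_pos: [642.4, -192.6, 91.5]
tool_rot: [-0.021, -2.212, 2.211]
ft_force: [0.8, -0.4, 0.6]
width: 0.528
t 2.7 at [ 642.4 -192.6   91.5] jaw -91.1 F [ 0.8 -0.4  0.6] w 50.2 q6 1.2
 shift [ 0.7 43.3 -1.5] twist 0.8
```

```bash
python3 -m pendant '[{"x":0.7,"y":22,"z":-1.5,"twist":0.8},{"x":0,"y":21,"z":0,"twist":0},{"x":0,"y":0,"z":0,"twist":0},{"x":0,"y":0,"z":0,"twist":0},{"x":0,"y":0,"z":0,"twist":0}]'
python3 -m pendant '[{"x":0,"y":0,"z":0,"twist":0},{"x":0,"y":0,"z":0,"twist":0},{"x":0,"y":0,"z":0,"twist":0},{"x":0,"y":0,"z":0,"twist":0},{"x":0,"y":0,"z":0,"twist":0}]' 0
python3 -m pendant '[{"x":0,"y":-25,"z":0,"twist":0},{"x":0,"y":-50,"z":0,"twist":0},{"x":0,"y":-50,"z":0,"twist":0},{"x":0,"y":0,"z":0,"twist":0},{"x":0,"y":0,"z":0,"twist":0}]'
python3 -c "
from h import *
to(522,243,185,-90)"
```

```text
time_s: 3.32
tool_pos: [645.6, -192.7, 56.1]
tool_rot: [-0.046, -2.207, 2.215]
ft_force: [-0.2, 0.2, 0.4]
width: 0.527
time_s: 3.95
tool_pos: [645.9, -192.6, 57.2]
tool_rot: [-0.047, -2.207, 2.216]
ft_force: [-0.6, 1.8, 0.9]
width: 0.121
time_s: 4.58
tool_pos: [642.6, -191.7, 181.3]
tool_rot: [-0.038, -2.206, 2.21]
ft_force: [0.3, -0.6, -4.4]
width: 0.123
t 4.58 at [ 642.6 -191.7  181.3] jaw -91.8 F [ 0.3 -0.6 -4.4] w 11.7 q6 1.21
 shift [ 133.9   -4.9 -430.7] twist -1.8
```

```bash
python3 -m pendant '[{"x":0,"y":-40,"z":0,"twist":0},{"x":0,"y":-40,"z":0,"twist":-2},{"x":20,"y":0,"z":-50,"twist":0},{"x":20,"y":0,"z":-55,"twist":0},{"x":20,"y":0,"z":-55,"twist":0}]'
python3 -m pendant '[{"x":18,"y":0,"z":-55,"twist":0},{"x":18,"y":0,"z":-55,"twist":0},{"x":18,"y":0,"z":-55,"twist":0},{"x":10,"y":0,"z":-55,"twist":0},{"x":0,"y":0,"z":0,"twist":0}]'
python3 -c "
from h import *
to(522.5,243.4,185,-89.6)"
```

```text
time_s: 5.2
tool_pos: [578.8, -30.8, 253.0]
tool_rot: [0.011, -2.219, 2.213]
ft_force: [0.5, 0.7, -3.2]
width: 0.123
time_s: 5.82
tool_pos: [508.1, 198.3, 246.3]
tool_rot: [0.03, -2.213, 2.209]
ft_force: [0.7, -0.6, -3.9]
width: 0.123
t 5.83 at [508.1 198.3 246.3] jaw -89.8 F [ 0.7 -0.6 -3.9] w 11.7 q6 1.81
 shift [-16.   61.  -44.9] twist -0.2
```

```bash
python3 -m pendant '[{"x":-18,"y":0,"z":-45,"twist":0},{"x":0,"y":30,"z":0,"twist":0},{"x":0,"y":30,"z":0,"twist":0},{"x":0,"y":0,"z":0,"twist":0},{"x":0,"y":0,"z":0,"twist":0}]'
cat > fit.py <<'E'
from h import *
import sys
to(524,243.4,120,-89.6)
o,K,T,im,d=shot('wrist',sys.argv[1]); P=cloud(K,T,d)
hs=cv2.cvtColor(im,cv2.COLOR_BGR2HSV)
for c,s,m in blobs(im,'red',100):
    q=P[m]; z=np.percentile(q[:,2],80); print('red',c.round(1),z,rect(q[abs(q[:,2]-z)<6]))
    zt=z
zc=zt-74
w=(hs[...,1]<40)&(abs(P[...,2]-zc-10)<12)&(d>0)
n,l,s,c=cv2.connectedComponentsWithStats(w.astype(np.uint8)); i=1+np.argmax(s[1:,4]); q=P[l==i]
print('plate',s[i],rect(q)); A=np.linalg.lstsq(np.c_[q[:,:2]-q[:,:2].mean(0),np.ones(len(q))],q[:,2],rcond=None)[0]; print('tilt deg',np.degrees(A[:2]).round(2),'z',A[2].round(1))
E
python3 fit.py w3
```

```text
time_s: 6.45
tool_pos: [524.7, 241.8, 179.5]
tool_rot: [0.037, -2.204, 2.209]
ft_force: [0.5, -0.1, -3.8]
width: 0.123
t 6.45 at [524.7 241.8 179.5] jaw -89.9 F [ 0.5 -0.1 -3.8] w 11.7 q6 1.88
 shift [-1.2 59.5 -1.8] twist -0.3
red [315.  243.8] 196.57924294963473 (array([535.6, 240.9]), 49.9, 11.5, -0.4)
red [315.  336.4] 198.25270146039347 (array([487.8, 240.9]), 11.2, 10.8, -89.4)
plate [  104   169   421   120 37651] (array([518.8, 241.3]), 265.5, 79.3, -89.8)
tilt deg [-1.41  0.09] z 132.3
```

View pics/w3.png

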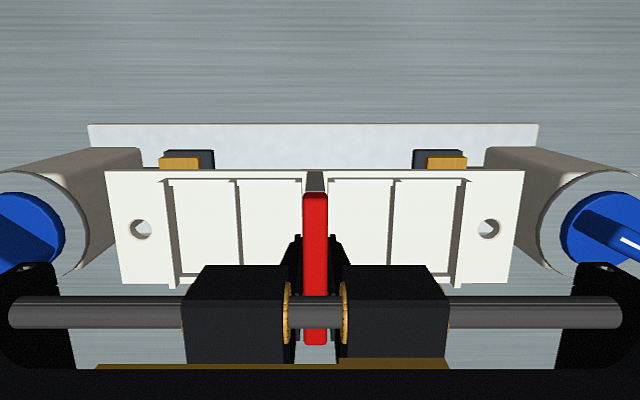

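The carrier hangs over the stand with its holes at (141,229) and (489,229). The brass pads show behind it at (180,163) and (447,163).

```bash
python3 -m pendant '[{"x":-4,"y":0,"z":-2,"twist":0},{"x":0,"y":20,"z":0,"twist":0},{"x":0,"y":18,"z":0,"twist":0},{"x":0,"y":0,"z":0,"twist":0},{"x":0,"y":0,"z":0,"twist":0}]'
cat >> fit.py <<'E'
for c,s,m in blobs(im,'brass',60):
    q=P[m]; q=q[(q[:,2]>38)&(q[:,2]<56)]
    if len(q)>40 : print('brass w',c.round(0),rect(q),q[:,:2].max(0).round(1),q[:,:2].min(0).round(1))
o,K,T,im,d=shot('scene',sys.argv[1]+'s'); P=cloud(K,T,d); hs=cv2.cvtColor(im,cv2.COLOR_BGR2HSV)
for c,s,m in blobs(im,'red',40):
    q=P[m]; z=np.percentile(q[:,2],80); print('s red',c.round(1),z,rect(q[abs(q[:,2]-z)<6])); zc=z-74
w=(hs[...,1]<40)&(hs[...,2]>120)&(abs(P[...,2]-zc-10)<12)&(d>0)&(abs(P[...,0]-522)<80)&(abs(P[...,1]-243)<150)
n,l,s,c=cv2.connectedComponentsWithStats(w.astype(np.uint8))
for i in range(1,n):
    if s[i,4]>100: print('s plate',s[i],rect(P[l==i]))
print('s all',rect(P[w])); cv2.imwrite('pics/crop_'+sys.argv[1]+'.png',cv2.resize(im[140:270,330:530],None,fx=4,fy=4,interpolation=cv2.INTER_CUBIC))
E
python3 fit.py w4
```

```text
time_s: 7.12
tool_pos: [530.8, 244.0, 145.3]
tool_rot: [0.027, -2.211, 2.209]
ft_force: [0.6, -0.9, -3.2]
width: 0.119
t 7.12 at [530.8 244.  145.3] jaw -89.9 F [ 0.6 -0.9 -3.2] w 11.3 q6 1.88
 shift [ 6.2 25.5  0.6] twist -0.3
red [315.  243.8] 162.47590250547157 (array([541.4, 243.1]), 49.9, 11.5, -0.5)
red [315.  336.4] 163.8108729591862 (array([493.9, 243.2]), 11.2, 10.4, 89.7)
plate [  104   169   421   120 37578] (array([525.3, 243.8]), 264.8, 79.1, -89.9)
tilt deg [-0.98  0.19] z 98.1
s red [431.2 209.1] 162.39612633353943 (array([547.2, 243.9]), 40.5, 11.4, -4.1)
s plate [ 378  198   51   30 1125] (array([524.8, 183.5]), 140.5, 81.9, 90.0)
s plate [429 203  46  27 891] (array([526.3, 315.4]), 123.3, 81.9, 89.5)
s all (array([525.6, 245.1]), 264.1, 82.1, 89.6)
```

View pics/crop_w4.png

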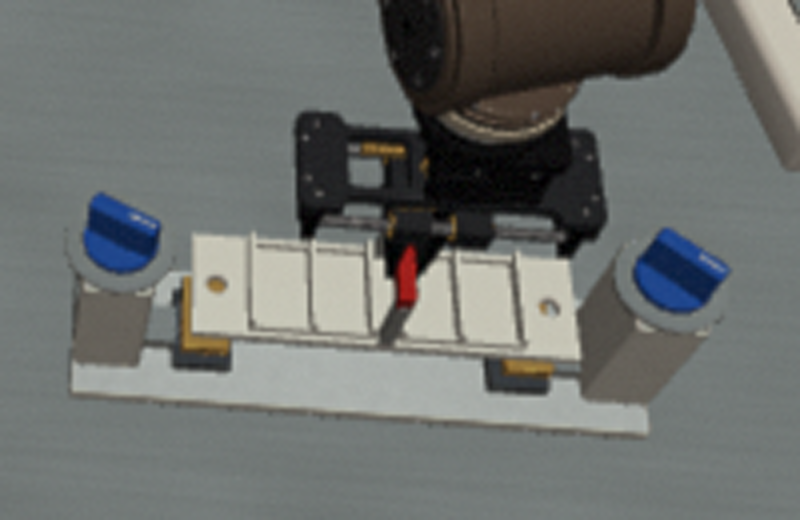

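```bash
cat > pins.py <<'E'
from h import *
K,T=T_of('scene')
def darkc(im,u,v,r,s=8):
    g=cv2.cvtColor(im,cv2.COLOR_BGR2GRAY)[v-r:v+r+1,u-r:u+r+1]; g=cv2.resize(g,None,fx=s,fy=s,interpolation=cv2.INTER_CUBIC)
    _,m=cv2.threshold(g,0,255,cv2.THRESH_BINARY_INV+cv2.THRESH_OTSU)
    n,l,st,c=cv2.connectedComponentsWithStats(m); i=l[len(l)//2,len(l)//2]
    if i==0: i=1+np.argmax(st[1:,4])
    return (c[i]+.5)/s-.5+[u-r,v-r],st[i,4]/s/s
E
python3 - <<'E'
from pins import *
im0=np.load('scene0.npz')['im']; im1=cv2.imread('pics/w4s.png')
p=[]
for u,v,zb in((382,217,48),(462,222,49)):
    c,a=darkc(im0,u,v,4); x=plane(K,T,c,zb+10)[0]; p.append(x); print('pin',c.round(2),a,x.round(1))
h=[]
for u,v in((384,211),(467,217)):
    c,a=darkc(im1,u,v,3); x=plane(K,T,c,95)[0]; h.append(x); print('hole',c.round(2),a,x.round(1))
print('mid pins',np.mean(p,0).round(1),'mid holes',np.mean(h,0).round(1))
for q in(p,h): dd=q[1]-q[0]; print(np.linalg.norm(dd[:2]).round(1),np.degrees(np.arctan2(-dd[0],dd[1])).round(2))
E
```

```text
pin [381.52 216.31] 15.921875 [523.7 128.8  58. ]
pin [461.83 221.8 ] 18.5625 [522.8 357.9  59. ]
hole [383.76 210.49] 18.453125 [525.6 130.   95. ]
hole [466.92 216.14] 16.90625 [524.3 360.4  95. ]
mid pins [523.2 243.4  58.5] mid holes [525.  245.2  95. ]
229.1 0.21
230.4 0.33
```

```bash
python3 -m pendant '[{"x":2.2,"y":0,"z":1.8,"twist":0},{"x":0,"y":0,"z":0,"twist":0},{"x":0,"y":0,"z":0,"twist":0},{"x":0,"y":0,"z":0,"twist":0},{"x":0,"y":0,"z":0,"twist":0}]'
python3 -c "
from h import *
to(528.6,242.2,130,-89.6)"
```

```text
time_s: 7.85
tool_pos: [528.6, 242.2, 146.5]
tool_rot: [0.026, -2.212, 2.21]
ft_force: [0.6, -0.2, -3.8]
width: 0.124
t 7.85 at [528.6 242.2 146.5] jaw -89.9 F [ 0.6 -0.2 -3.8] w 11.7 q6 1.88
 shift [-0.4 16.5 -0. ] twist -0.3
```

```bash
python3 -m pendant '[{"x":0,"y":8,"z":0,"twist":0},{"x":0,"y":8,"z":0,"twist":0},{"x":0,"y":4,"z":0,"twist":0},{"x":0,"y":4,"z":0,"twist":0},{"x":0,"y":0,"z":0,"twist":0}]'
python3 -c "
from h import *
to(528.6,242.2,104,-89.6)"
```

```text
time_s: 8.48
tool_pos: [527.8, 242.2, 120.1]
tool_rot: [0.027, -2.211, 2.21]
ft_force: [0.3, -0.1, -4.2]
width: 0.125
t 8.47 at [527.8 242.2 120.1] jaw -89.9 F [ 0.3 -0.1 -4.2] w 11.9 q6 1.88
 shift [-1.2 16.  -0. ] twist -0.3
```

```bash
python3 -m pendant '[{"x":-0.5,"y":4,"z":0,"twist":0},{"x":0,"y":4,"z":0,"twist":0},{"x":0,"y":3,"z":0,"twist":0},{"x":0,"y":0,"z":0,"twist":0},{"x":0,"y":0,"z":0,"twist":0}]'
python3 -c "
from h import *
to(528.6,242.2,104,-89.6)"
```

```text
time_s: 9.1
tool_pos: [528.2, 242.2, 108.6]
tool_rot: [0.026, -2.211, 2.21]
ft_force: [0.1, 0.2, -3.1]
width: 0.124
t 9.1 at [528.2 242.2 108.6] jaw -89.9 F [ 0.1  0.2 -3.1] w 11.8 q6 1.88
 shift [-0.5  4.6  0. ] twist -0.3
```

```bash
python3 -m pendant '[{"x":0,"y":2,"z":0,"twist":0},{"x":0,"y":2,"z":0,"twist":0},{"x":0,"y":1,"z":0,"twist":0},{"x":0,"y":0,"z":0,"twist":0},{"x":0,"y":0,"z":0,"twist":0}]'
python3 -c "
from h import *
to(528.6,242.2,104,-89.6)"
python3 fit.py w5
```

```text
time_s: 9.72
tool_pos: [528.3, 242.3, 106.7]
tool_rot: [0.024, -2.214, 2.21]
ft_force: [0.2, -0.7, -3.2]
width: 0.121
t 9.72 at [528.3 242.3 106.7] jaw -89.9 F [ 0.2 -0.7 -3.2] w 11.5 q6 1.88
 shift [-0.3  2.6  0.1] twist -0.3
t 9.72 at [528.3 242.3 106.7] jaw -89.9 F [ 0.2 -0.7 -3.2] w 11.5 q6 1.88
 shift [  4.6 -13.3  -1.1] twist -0.3
red [315.  243.8] 123.78466493198928 (array([538.7, 241.5]), 50.3, 11.5, -0.3)
red [315.  336.4] 125.07256654538548 (array([491.2, 241.5]), 11.2, 10.7, -89.5)
plate [  104   169   420   120 37712] (array([522.8, 242.1]), 265.3, 78.9, -89.8)
tilt deg [-0.87  0.24] z 59.5
s red [427.  215.4] 124.18213143366177 (array([546.3, 242.7]), 38.9, 11.9, -2.4)
s plate [ 375  205   50   28 1084] (array([524.8, 180.8]), 138.1, 81.0, 89.1)
s plate [424 209  46  28 852] (array([524. , 312.6]), 127.5, 79.6, -89.7)
s all (array([524.3, 243.9]), 265.0, 81.1, 89.8)
```

View pics/crop_w5.png

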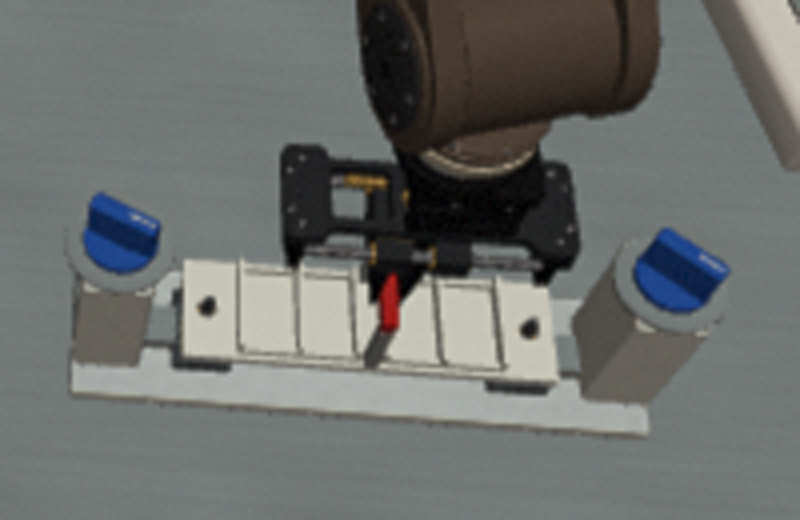

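Both pins poke through their holes, at (207,305) and (530,328) in the crop. I'll lower the last millimetres.

```bash
python3 -m pendant '[{"x":0,"y":2,"z":0,"twist":0},{"x":0,"y":2,"z":0,"twist":0},{"x":0,"y":0,"z":0,"twist":0},{"x":0,"y":0,"z":0,"twist":0},{"x":0,"y":0,"z":0,"twist":0}]'
python3 -m pendant '[{"x":0,"y":2,"z":0,"twist":0},{"x":0,"y":1,"z":0,"twist":0},{"x":0,"y":0,"z":0,"twist":0},{"x":0,"y":0,"z":0,"twist":0},{"x":0,"y":0,"z":0,"twist":0}]'
```

```text
time_s: 10.45
tool_pos: [528.3, 242.4, 106.4]
tool_rot: [0.022, -2.215, 2.211]
ft_force: [-0.9, 0.2, 1.3]
width: 0.127
time_s: 11.08
tool_pos: [528.3, 242.5, 106.3]
tool_rot: [0.022, -2.216, 2.211]
ft_force: [-1.8, -1.2, 3.5]
width: 0.123
```

```bash
python3 -m pendant '[{"x":0,"y":0,"z":0,"twist":0},{"x":0,"y":0,"z":0,"twist":0},{"x":0,"y":0,"z":0,"twist":0},{"x":0,"y":-30,"z":0,"twist":0},{"x":0,"y":-50,"z":0,"twist":0}]' 50
python3 -m pendant '[{"x":0,"y":-55,"z":0,"twist":0},{"x":0,"y":-20,"z":30,"twist":0},{"x":0,"y":0,"z":60,"twist":0},{"x":0,"y":0,"z":60,"twist":0},{"x":0,"y":0,"z":60,"twist":0}]' 85
cat > scan.py <<'E'
from h import *
import sys
o,K,T,im,d=shot('scene',sys.argv[1]); P=cloud(K,T,d)
for col in('yellow','red','blue'):
  for c,s,m in blobs(im,col,40):
    q=P[m]; q=q[d[m]>0]
    if len(q)<20: continue
    z=np.percentile(q[:,2],90); md=np.median(q,0)
    if md[0]<300 or md[1]<-500: continue
    print(col,c.round(0),'z',z.round(1),rect(q[abs(q[:,2]-z)<6]))
w=(P[...,2]>45)&(P[...,2]<75)&(cv2.cvtColor(im,cv2.COLOR_BGR2HSV)[...,1]<40)&(im[...,0]>120)&(abs(P[...,0]-522)<50)&(abs(P[...,1]-243)<140)
q=P[w]; print('carrier',rect(q)); A=np.linalg.lstsq(np.c_[q[:,:2]-q[:,:2].mean(0),np.ones(len(q))],q[:,2],rcond=None)[0]; print('slopes deg',np.degrees(A[:2]).round(2),'z',A[2].round(1))
for k in(-130,130):
    r=q[(abs(q[:,1]-243.5-np.sign(k)*115)<17)]; print(' end z',np.median(r[:,2]).round(1))
to(499,-322,150,0)
E
python3 scan.py s1
```

```text
time_s: 11.7
tool_pos: [528.9, 241.9, 184.4]
tool_rot: [0.028, -2.211, 2.21]
ft_force: [0.9, -0.2, 0.0]
width: 0.519
time_s: 12.32
tool_pos: [532.4, 29.9, 265.6]
tool_rot: [0.026, -2.22, 2.216]
ft_force: [-0.1, -0.6, 0.0]
width: 0.888
yellow [280. 176.] z 39.3 (array([ 392.5, -188.2]), 54.0, 28.8, 10.5)
yellow [231. 201.] z 40.0 (array([ 498.4, -322.5]), 54.6, 30.2, -1.4)
red [426. 209.] z 124.2 (array([525.4, 242. ]), 76.5, 11.2, -1.0)
blue [359. 199.] z 171.1 (array([524.3,  58.5]), 47.4, 13.9, 63.9)
blue [498. 208.] z 171.4 (array([523.3, 427.3]), 45.3, 13.2, 47.7)
carrier (array([523.8, 244.5]), 263.3, 79.7, -89.7)
slopes deg [-0.31  0.28] z 57.8
 end z 56.0
 end z 56.8
t 12.38 at [532.4  24.2 265.5] jaw -89.7 F [ 1.4 -3.7  1.4] w 84.6 q6 1.49
 shift [ 33.5 116.1 346. ] twist -89.7
```

The carrier sits flush: its plate top is 56.0 and 56.8 mm at the two ends, against an expected 56 to 57. Next, the block at (498, -322).

```bash
python3 -m pendant '[{"x":6,"y":0,"z":58,"twist":0},{"x":6,"y":0,"z":58,"twist":0},{"x":6,"y":0,"z":58,"twist":0},{"x":6,"y":0,"z":58,"twist":0},{"x":6,"y":0,"z":58,"twist":0}]'
python3 -m pendant '[{"x":4,"y":0,"z":56,"twist":0},{"x":0,"y":10,"z":0,"twist":-10.5},{"x":0,"y":10,"z":0,"twist":-10.5},{"x":0,"y":10,"z":0,"twist":-10.5},{"x":0,"y":10,"z":0,"twist":-10.5}]'
python3 -m pendant '[{"x":0,"y":10,"z":0,"twist":-10.5},{"x":0,"y":10,"z":0,"twist":-10.5},{"x":0,"y":10,"z":0,"twist":-10.5},{"x":0,"y":0,"z":0,"twist":-10.5},{"x":0,"y":0,"z":0,"twist":-6}]'
cat > wb.py <<'E'
from h import *
import sys
o,K,T,im,d=shot('wrist',sys.argv[1]); P=cloud(K,T,d)
for c,s,m in blobs(im,'yellow',300):
    q=P[m]; z=np.percentile(q[:,2],85); r=rect(q[abs(q[:,2]-z)<5]); print('yel',c.round(0),s[4],'z',z.round(1),r)
    if 20<z<60: to(*r[0],19,r[3])
E
python3 wb.py w6
```

```text
time_s: 13.0
tool_pos: [503.3, -270.5, 266.5]
tool_rot: [0.023, -2.218, 2.219]
ft_force: [1.0, -0.4, -0.5]
width: 0.891
time_s: 13.62
tool_pos: [497.7, -333.6, 225.0]
tool_rot: [-0.718, 1.788, -1.782]
ft_force: [0.4, -0.4, -0.5]
width: 0.896
time_s: 14.25
tool_pos: [497.2, -333.4, 192.7]
tool_rot: [-1.239, 1.188, -1.172]
ft_force: [-0.7, -0.1, 0.4]
width: 0.895
yel [199.  17.] 2374 z 39.1 (array([ 391.4, -192.2]), 54.0, 27.4, 9.0)
t 14.3 at [ 497.2 -333.3  192.6] jaw 2.7 F [-0.4 -0.5 -0.3] w 84.8 q6 -0.74
 shift [-145.9  175.   -96.7] twist -6.3
yel [313. 175.] 1461 z 38.9 (array([ 497.6, -324.2]), 53.2, 30.0, 1.0)
t 14.3 at [ 497.2 -333.3  192.6] jaw 2.7 F [-0.4 -0.5 -0.3] w 84.8 q6 -0.74
 shift [ -9.1 173.6   3.2] twist 1.7
```

```bash
python3 -m pendant '[{"x":-10,"y":0,"z":2,"twist":2.5},{"x":0,"y":55,"z":0,"twist":0},{"x":0,"y":50,"z":0,"twist":0},{"x":0,"y":0,"z":0,"twist":0},{"x":0,"y":0,"z":0,"twist":0}]' 85
python3 -c "
from h import *
to(498,-323.3,18,0)"
```

```text
time_s: 14.92
tool_pos: [498.9, -324.0, 87.9]
tool_rot: [-1.216, 1.22, -1.212]
ft_force: [0.4, 0.0, -0.1]
width: 0.896
t 14.93 at [ 498.9 -324.    87.9] jaw -0.4 F [ 0.4  0.  -0.1] w 85.1 q6 -0.67
 shift [-0.9 69.9 -0.2] twist -0.4
```

```bash
python3 -m pendant '[{"x":0,"y":40,"z":0,"twist":0},{"x":0,"y":28,"z":0,"twist":0},{"x":0,"y":4,"z":0,"twist":0},{"x":0,"y":0,"z":0,"twist":0},{"x":0,"y":0,"z":0,"twist":0}]'
python3 -c "
from h import *
to(498,-323.3,18,0)"
```

```text
time_s: 15.55
tool_pos: [502.8, -327.9, 24.6]
tool_rot: [-1.214, 1.208, -1.226]
ft_force: [0.2, -0.3, -0.0]
width: 0.892
t 15.55 at [ 502.8 -327.9   24.6] jaw -0.5 F [ 0.2 -0.3 -0. ] w 84.8 q6 -0.66
 shift [-4.6  6.5 -4.8] twist -0.5
```

```bash
python3 -m pendant '[{"x":-4.6,"y":4,"z":-4.8,"twist":0},{"x":0,"y":3,"z":0,"twist":0},{"x":0,"y":0,"z":0,"twist":0},{"x":0,"y":0,"z":0,"twist":0},{"x":0,"y":0,"z":0,"twist":0}]'
python3 -m pendant '[{"x":0,"y":0,"z":0,"twist":0},{"x":0,"y":0,"z":0,"twist":0},{"x":0,"y":0,"z":0,"twist":0},{"x":0,"y":0,"z":0,"twist":0},{"x":0,"y":0,"z":0,"twist":0}]' 40
python3 -m pendant '[{"x":0,"y":-40,"z":0,"twist":0},{"x":0,"y":-60,"z":0,"twist":0},{"x":0,"y":-60,"z":0,"twist":0},{"x":0,"y":-60,"z":0,"twist":0},{"x":0,"y":0,"z":0,"twist":0}]'
python3 -c "
from h import *
to(525,213,240,0)"
```

```text
time_s: 16.18
tool_pos: [498.2, -323.3, 18.8]
tool_rot: [-1.213, 1.206, -1.228]
ft_force: [0.6, 0.5, 0.0]
width: 0.894
time_s: 16.8
tool_pos: [498.2, -323.4, 18.7]
tool_rot: [-1.213, 1.206, -1.228]
ft_force: [0.5, 0.4, -0.1]
width: 0.565
time_s: 17.42
tool_pos: [497.3, -320.1, 244.7]
tool_rot: [-1.213, 1.208, -1.226]
ft_force: [0.0, -0.2, -1.9]
width: 0.564
t 17.43 at [ 497.3 -320.1  244.7] jaw -0.5 F [ 0.  -0.2 -1.9] w 53.6 q6 -0.67
 shift [-533.3   -2.1   23.1] twist -0.5
```

```bash
python3 -m pendant '[{"x":-60,"y":0,"z":0,"twist":0},{"x":-60,"y":0,"z":0,"twist":0},{"x":-60,"y":0,"z":5,"twist":0},{"x":-60,"y":0,"z":5,"twist":0},{"x":-60,"y":0,"z":5,"twist":0}]'
python3 -m pendant '[{"x":-60,"y":0,"z":5,"twist":0},{"x":-60,"y":0,"z":0,"twist":0},{"x":-60,"y":0,"z":0,"twist":0},{"x":-45,"y":0,"z":0,"twist":0},{"x":0,"y":0,"z":0,"twist":0}]'
python3 -c "
from h import *
to(523.3,213.2,130,0.3)"
```

```text
time_s: 18.05
tool_pos: [513.5, -15.0, 236.0]
tool_rot: [-1.212, 1.218, -1.228]
ft_force: [0.2, -0.6, 0.5]
width: 0.569
time_s: 18.68
tool_pos: [518.8, 220.5, 227.0]
tool_rot: [-1.221, 1.22, -1.222]
ft_force: [-0.3, -0.2, -1.1]
width: 0.569
t 18.68 at [518.8 220.5 227. ] jaw -0.7 F [-0.3 -0.2 -1.1] w 54.0 q6 0.31
 shift [ 6.  97.   5.6] twist -1.0
```

```bash
python3 -m pendant '[{"x":6,"y":0,"z":5,"twist":-1},{"x":0,"y":50,"z":0,"twist":0},{"x":0,"y":50,"z":0,"twist":0},{"x":0,"y":15,"z":0,"twist":0},{"x":0,"y":0,"z":0,"twist":0}]'
python3 -c "
from h import *
to(523.3,213.2,80,0.3)"
cat > chk.py <<'E'
from h import *
import sys
o,K,T,im,d=shot('wrist',sys.argv[1]); P=cloud(K,T,d)
for col in('yellow','red'):
  for c,s,m in blobs(im,col,200):
    q=P[m]; z=np.percentile(q[:,2],85); print(col,c.round(0),s[4],'z',z.round(1),rect(q[abs(q[:,2]-z)<5]))
hs=cv2.cvtColor(im,cv2.COLOR_BGR2HSV); w=(hs[...,1]<40)&(P[...,2]>50)&(P[...,2]<75)&(d>0)&(abs(P[...,0]-522)<60)&(abs(P[...,1]-243)<140)
print('plate',rect(P[w]),P[w].min(0).round(1),P[w].max(0).round(1))
E
python3 chk.py w7
```

```text
time_s: 19.3
tool_pos: [523.8, 206.0, 107.3]
tool_rot: [-1.231, 1.208, -1.21]
ft_force: [-0.2, 0.3, 0.4]
width: 0.567
t 19.3 at [523.8 206.  107.3] jaw 0.3 F [-0.2  0.3  0.4] w 53.9 q6 0.27
 shift [-7.6 27.2 -0.1] twist -0.0
yellow [315. 269.] 5985 z 127.4 (array([523.9, 206.2]), 53.9, 28.0, 1.1)
red [314. 192.] 5014 z 123.3 (array([522.9, 241.9]), 77.6, 12.2, 0.2)
plate (array([522.4, 222.2]), 225.8, 78.4, -89.9) [483.2 109.3  54.4] [561.6 335.1  74.8]
```

View pics/w7.png

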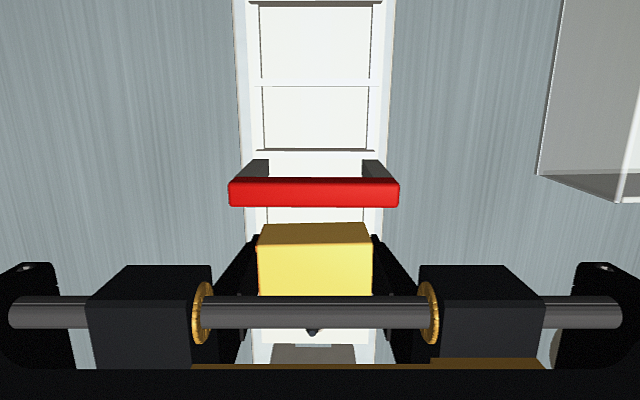

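The held block is level at (315,265), with the red handle behind it at (314,192). In the wrist camera's frame the pocket is about 6 mm further along +y.

```bash
python3 -m pendant '[{"x":-6.2,"y":0,"z":-0.5,"twist":0},{"x":0,"y":10,"z":0,"twist":0},{"x":0,"y":10,"z":0,"twist":0},{"x":0,"y":0,"z":0,"twist":0},{"x":0,"y":0,"z":0,"twist":0}]'
python3 -c "
from h import *
to(523.1,212.1,68,0.3)"
```

```text
time_s: 19.98
tool_pos: [524.4, 212.0, 88.8]
tool_rot: [-1.227, 1.206, -1.212]
ft_force: [-0.3, -0.1, -0.4]
width: 0.569
t 19.98 at [524.4 212.   88.8] jaw 0.2 F [-0.3 -0.1 -0.4] w 54.0 q6 0.28
 shift [-0.4 20.8 -1.1] twist -0.1
```

```bash
python3 -m pendant '[{"x":-0.4,"y":8,"z":-1.1,"twist":0},{"x":0,"y":6,"z":0,"twist":0},{"x":0,"y":4,"z":0,"twist":0},{"x":0,"y":0,"z":0,"twist":0},{"x":0,"y":0,"z":0,"twist":0}]'
python3 -c "
from h import *
to(523.1,212.1,68,0.3)"
```

```text
time_s: 20.6
tool_pos: [523.1, 212.2, 69.6]
tool_rot: [-1.227, 1.206, -1.212]
ft_force: [0.2, -0.5, -0.3]
width: 0.568
t 20.6 at [523.1 212.2  69.6] jaw 0.3 F [ 0.2 -0.5 -0.3] w 53.9 q6 0.28
 shift [ 0.1  1.6 -0. ] twist -0.0
```

```bash
python3 -m pendant '[{"x":0,"y":2,"z":0,"twist":0},{"x":0,"y":1,"z":0,"twist":0},{"x":0,"y":0,"z":0,"twist":0},{"x":0,"y":0,"z":0,"twist":0},{"x":0,"y":0,"z":0,"twist":0}]'
python3 -m pendant '[{"x":0,"y":0,"z":0,"twist":0},{"x":0,"y":0,"z":0,"twist":0},{"x":0,"y":0,"z":0,"twist":0},{"x":0,"y":-40,"z":0,"twist":0},{"x":0,"y":-60,"z":0,"twist":0}]' 72
python3 -m pendant '[{"x":0,"y":-60,"z":0,"twist":0},{"x":60,"y":-20,"z":0,"twist":0},{"x":60,"y":0,"z":-10,"twist":0},{"x":60,"y":0,"z":-20,"twist":0},{"x":60,"y":0,"z":-20,"twist":0}]' 85
python3 scan.py s2
python3 -c "
from h import *
to(392,-190,120,10)"
```

```text
time_s: 21.22
tool_pos: [523.4, 212.2, 67.4]
tool_rot: [-1.225, 1.205, -1.212]
ft_force: [-0.2, -0.0, -0.3]
width: 0.566
time_s: 21.85
tool_pos: [522.5, 212.9, 165.6]
tool_rot: [-1.233, 1.21, -1.21]
ft_force: [1.0, 0.3, -0.3]
width: 0.755
time_s: 22.48
tool_pos: [476.8, -24.0, 256.1]
tool_rot: [-1.229, 1.198, -1.209]
ft_force: [0.1, -1.1, 0.0]
width: 0.896
yellow [280. 176.] z 40.5 (array([ 391.3, -189.2]), 53.6, 28.8, 8.8)
yellow [413. 214.] z 88.0 (array([525.1, 212.1]), 54.8, 29.5, 2.7)
red [426. 209.] z 124.0 (array([525.2, 242. ]), 76.4, 11.6, -0.5)
blue [359. 199.] z 171.5 (array([524.6,  59.2]), 46.1, 13.9, 63.3)
blue [498. 208.] z 170.9 (array([522.8, 427.6]), 45.5, 13.7, 48.8)
carrier (array([523.8, 244.2]), 263.1, 80.7, -90.0)
slopes deg [-0.12  0.25] z 57.9
 end z 55.6
 end z 56.7
t 22.52 at [475.  -29.  256.2] jaw 0.5 F [ 1.3 -3.3  2.7] w 84.8 q6 -0.19
 shift [291.5 110.7  22. ] twist 0.5
t 22.52 at [475.  -29.  256.2] jaw 0.5 F [ 1.3 -3.3  2.7] w 84.8 q6 -0.19
 shift [158.1 139.2 -83.6] twist -9.5
```

The first block is flat in pocket 2, with its top at 88 mm. Next the second block.

```bash
python3 -m pendant '[{"x":53,"y":10,"z":-27,"twist":0},{"x":53,"y":25,"z":-28,"twist":0},{"x":50,"y":25,"z":-26,"twist":0},{"x":0,"y":30,"z":0,"twist":-9.5},{"x":0,"y":0,"z":0,"twist":0}]'
python3 wb.py w8
```

```text
time_s: 23.15
tool_pos: [395.6, -186.9, 170.1]
tool_rot: [-1.301, 1.075, -1.092]
ft_force: [0.8, 0.4, 0.4]
width: 0.895
yel [306. 190.] 1781 z 38.8 (array([ 390.5, -190.2]), 53.2, 30.4, 10.8)
t 23.2 at [ 396.3 -187.   171.2] jaw 9.8 F [ 0.  -0.7  1. ] w 85.3 q6 -0.74
 shift [ -0.6 152.2  -5.7] twist -1.0
```

```bash
python3 -m pendant '[{"x":2,"y":50,"z":-5,"twist":-1},{"x":0,"y":50,"z":0,"twist":0},{"x":0,"y":25,"z":0,"twist":0},{"x":0,"y":0,"z":0,"twist":0},{"x":0,"y":0,"z":0,"twist":0}]'
python3 -c "
from h import *
to(391,-190,18,10.5)"
```

```text
time_s: 23.82
tool_pos: [398.2, -192.5, 49.6]
tool_rot: [-1.302, 1.057, -1.098]
ft_force: [0.2, -0.1, 0.5]
width: 0.895
t 23.82 at [ 398.2 -192.5   49.6] jaw 10.3 F [ 0.2 -0.1  0.5] w 85.0 q6 -0.74
 shift [-4.6 31.5 -6.8] twist -0.2
```

```bash
python3 -m pendant '[{"x":-4,"y":10,"z":-6.8,"twist":0},{"x":0,"y":12,"z":0,"twist":0},{"x":0,"y":8,"z":0,"twist":0},{"x":0,"y":0,"z":0,"twist":0},{"x":0,"y":0,"z":0,"twist":0}]'
python3 -c "
from h import *
to(391,-190,18,10.5)"
```

```text
time_s: 24.45
tool_pos: [394.3, -191.7, 22.5]
tool_rot: [-1.301, 1.051, -1.106]
ft_force: [-0.5, -0.1, -0.4]
width: 0.893
t 24.45 at [ 394.3 -191.7   22.5] jaw 10.2 F [-0.5 -0.1 -0.4] w 84.8 q6 -0.73
 shift [-2.4  4.4 -3. ] twist -0.3
```

```bash
python3 -m pendant '[{"x":-2,"y":4,"z":-3,"twist":0},{"x":0,"y":2,"z":0,"twist":0},{"x":0,"y":0,"z":0,"twist":0},{"x":0,"y":0,"z":0,"twist":0},{"x":0,"y":0,"z":0,"twist":0}]'
python3 -m pendant '[{"x":0,"y":0,"z":0,"twist":0},{"x":0,"y":0,"z":0,"twist":0},{"x":0,"y":0,"z":0,"twist":0},{"x":0,"y":0,"z":0,"twist":0},{"x":0,"y":0,"z":0,"twist":0}]' 40
python3 -m pendant '[{"x":0,"y":-40,"z":0,"twist":0},{"x":0,"y":-60,"z":0,"twist":0},{"x":0,"y":-60,"z":0,"twist":0},{"x":0,"y":-60,"z":0,"twist":0},{"x":0,"y":0,"z":0,"twist":10}]'
python3 -c "
from h import *
to(523.1,265,240,0.3)"
```

```text
time_s: 25.08
tool_pos: [391.0, -190.5, 16.3]
tool_rot: [-1.301, 1.051, -1.107]
ft_force: [0.1, -0.1, 0.6]
width: 0.892
time_s: 25.7
tool_pos: [391.1, -190.6, 16.5]
tool_rot: [-1.301, 1.051, -1.107]
ft_force: [-0.6, -0.2, 0.0]
width: 0.565
time_s: 26.32
tool_pos: [386.8, -183.5, 242.9]
tool_rot: [-1.219, 1.183, -1.238]
ft_force: [0.5, 0.4, -1.4]
width: 0.569
t 26.32 at [ 386.8 -183.5  242.9] jaw 0.0 F [ 0.5  0.4 -1.4] w 54.1 q6 -0.58
 shift [-448.4   -8.   136.5] twist -0.3
```

```bash
python3 -m pendant '[{"x":-56,"y":0,"z":17,"twist":0},{"x":-56,"y":0,"z":17,"twist":0},{"x":-56,"y":0,"z":17,"twist":0},{"x":-56,"y":0,"z":17,"twist":0},{"x":-56,"y":0,"z":17,"twist":0}]'
python3 -m pendant '[{"x":-56,"y":0,"z":17,"twist":0},{"x":-56,"y":0,"z":17,"twist":0},{"x":-56,"y":0,"z":17,"twist":0},{"x":0,"y":0,"z":0,"twist":0},{"x":0,"y":0,"z":0,"twist":0}]'
python3 -c "
from h import *
to(523.1,272,130,0.3)"
```

```text
time_s: 26.95
tool_pos: [474.8, 100.5, 237.3]
tool_rot: [-1.212, 1.188, -1.25]
ft_force: [1.8, -0.4, -0.3]
width: 0.569
time_s: 27.58
tool_pos: [527.6, 276.9, 231.0]
tool_rot: [-1.217, 1.186, -1.246]
ft_force: [0.6, 1.5, -0.3]
width: 0.565
t 27.57 at [527.6 276.9 231. ] jaw -0.4 F [ 0.6  1.5 -0.3] w 53.6 q6 0.41
 shift [  1.7 101.   -6.2] twist -0.7
```

```bash
python3 -m pendant '[{"x":2,"y":0,"z":-6,"twist":-0.7},{"x":0,"y":50,"z":0,"twist":0},{"x":0,"y":50,"z":0,"twist":0},{"x":0,"y":20,"z":0,"twist":0},{"x":0,"y":0,"z":0,"twist":0}]'
python3 chk.py w9; python3 -c "
from h import *
to(523.1,272,85,0.3)"
```

```text
time_s: 28.2
tool_pos: [522.5, 265.2, 110.7]
tool_rot: [-1.218, 1.178, -1.24]
ft_force: [0.9, -0.6, -0.4]
width: 0.563
yellow [315. 269.] 6055 z 133.0 (array([522.2, 267.3]), 54.4, 27.8, -0.6)
yellow [312. 330.] 454 z 203.5 (array([520.5, 290.3]), 20.1, 1.7, 1.9)
plate (array([522.5, 259.2]), 229.7, 78.4, -89.9) [483.1 144.4  53.7] [561.7 374.1  73.1]
t 28.25 at [522.8 265.4 111.6] jaw 0.1 F [ 0.2  0.7 -0.6] w 53.8 q6 0.41
 shift [-7.4 26.4 -0.3] twist -0.2
```

```bash
python3 -m pendant '[{"x":-7,"y":0,"z":0,"twist":0},{"x":0,"y":12,"z":0,"twist":0},{"x":0,"y":10,"z":0,"twist":0},{"x":0,"y":0,"z":0,"twist":0},{"x":0,"y":0,"z":0,"twist":0}]'
python3 -c "
from h import *
to(523.1,271.3,66,0.3)"
```

```text
time_s: 28.88
tool_pos: [524.3, 272.2, 91.0]
tool_rot: [-1.213, 1.175, -1.241]
ft_force: [-0.4, -0.6, -0.6]
width: 0.568
t 28.88 at [524.3 272.2  91. ] jaw 0.1 F [-0.4 -0.6 -0.6] w 53.9 q6 0.42
 shift [ 0.2 25.  -1.8] twist -0.2
```

```bash
python3 -m pendant '[{"x":0,"y":8,"z":-1.8,"twist":0},{"x":0,"y":8,"z":0,"twist":0},{"x":0,"y":6,"z":0,"twist":0},{"x":0,"y":0,"z":0,"twist":0},{"x":0,"y":0,"z":0,"twist":0}]'
python3 -c "
from h import *
to(523.1,271.3,66,0.3)"
```

```text
time_s: 29.5
tool_pos: [522.9, 271.5, 67.3]
tool_rot: [-1.213, 1.175, -1.241]
ft_force: [0.0, 0.6, -1.2]
width: 0.568
t 29.5 at [522.9 271.5  67.3] jaw 0.1 F [ 0.   0.6 -1.2] w 54.0 q6 0.42
 shift [0.2 1.3 0.2] twist -0.2
```

```bash
python3 -m pendant '[{"x":0,"y":1,"z":0,"twist":0},{"x":0,"y":1,"z":0,"twist":0},{"x":0,"y":0,"z":0,"twist":0},{"x":0,"y":0,"z":0,"twist":0},{"x":0,"y":0,"z":0,"twist":0}]'
python3 -m pendant '[{"x":0,"y":0,"z":0,"twist":0},{"x":0,"y":0,"z":0,"twist":0},{"x":0,"y":0,"z":0,"twist":0},{"x":0,"y":-40,"z":0,"twist":0},{"x":0,"y":-60,"z":0,"twist":0}]' 72
python3 -m pendant '[{"x":0,"y":-60,"z":0,"twist":0},{"x":60,"y":-20,"z":0,"twist":0},{"x":60,"y":0,"z":0,"twist":0},{"x":60,"y":0,"z":0,"twist":0},{"x":20,"y":0,"z":0,"twist":0}]' 50
python3 scan.py s3
python3 -c "
from h import *
cv2.imwrite('pics/crop_s3.png',cv2.resize(cv2.imread('pics/s3.png')[140:270,180:530],None,fx=2.2,fy=2.2))
to(524,59,200,-25)"
```

```text
time_s: 30.12
tool_pos: [523.2, 271.5, 65.7]
tool_rot: [-1.212, 1.175, -1.241]
ft_force: [0.1, -1.5, -1.6]
width: 0.566
time_s: 30.75
tool_pos: [519.2, 273.7, 164.0]
tool_rot: [-1.22, 1.179, -1.24]
ft_force: [0.8, -0.2, 0.7]
width: 0.757
time_s: 31.38
tool_pos: [518.7, 74.5, 257.6]
tool_rot: [-1.213, 1.17, -1.24]
ft_force: [1.3, 0.5, -0.3]
width: 0.529
yellow [413. 214.] z 88.1 (array([523.8, 212.8]), 54.9, 29.7, 0.8)
yellow [434. 216.] z 88.1 (array([523.9, 273.5]), 53.0, 28.2, -0.9)
red [426. 209.] z 124.0 (array([525. , 242.3]), 76.1, 11.5, -0.5)
blue [359. 199.] z 171.6 (array([524.7,  59.1]), 46.6, 12.4, 61.7)
blue [498. 208.] z 171.1 (array([523.1, 427.2]), 45.5, 12.9, 49.8)
carrier (array([524.7, 244.4]), 263.6, 80.7, 90.0)
slopes deg [-0.01  0.19] z 58.0
 end z 55.8
 end z 56.7
t 31.43 at [518.9  73.5 257.6] jaw 0.4 F [ 0.1 -0.7  1.4] w 50.1 q6 0.04
 shift [392.  118.9 -25.4] twist 0.4
t 31.43 at [518.9  73.5 257.6] jaw 0.4 F [ 0.1 -0.7  1.4] w 50.1 q6 0.04
 shift [12.8 58.1  3.4] twist 25.4
```

View pics/crop_s3.png

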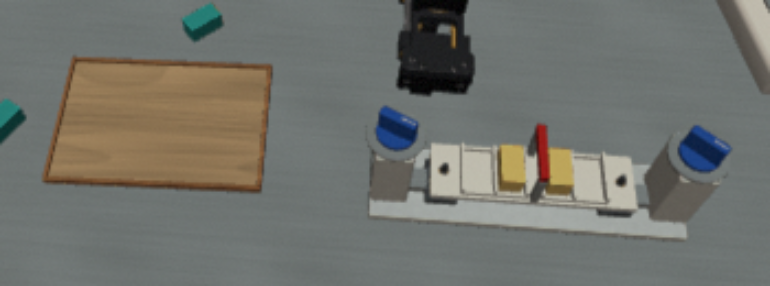

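Both blocks lie flat in pockets 2 and 3 (tops at 88 mm) and the tray is empty. Next the knobs, starting with the right one because it is behind.

```bash
python3 -m pendant '[{"x":13,"y":0,"z":4,"twist":0},{"x":0,"y":0,"z":0,"twist":10},{"x":0,"y":20,"z":0,"twist":10},{"x":0,"y":20,"z":0,"twist":7},{"x":0,"y":0,"z":0,"twist":0}]'
cat > kb.py <<'E'
from h import *
import sys
o,K,T,im,d=shot('wrist',sys.argv[1]); P=cloud(K,T,d)
for c,s,m in blobs(im,'blue',300):
    q=P[m]; q=q[q[:,2]>165]
    if len(q)>100: r=rect(q); print('knob',c.round(0),r); to(*r[0],147,r[3]-90)
E
python3 kb.py k1
```

```text
time_s: 32.05
tool_pos: [525.5, 59.1, 217.4]
tool_rot: [-0.935, 1.511, -1.586]
ft_force: [-0.3, 1.0, -0.4]
width: 0.523
knob [307. 215.] (array([533.9,  83.9]), 106.6, 14.0, 64.4)
t 32.1 at [525.9  59.2 218.3] jaw -27.2 F [-0.1 -0.1  0.4] w 50.0 q6 0.5
 shift [-26.6  70.7  -7.2] twist -1.6
```

View pics/k1.png

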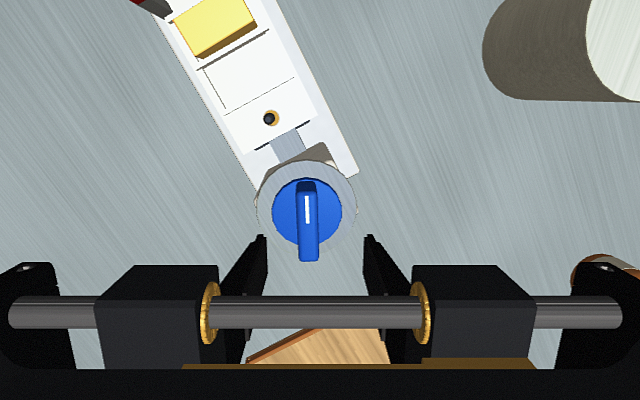

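The bar is upright in the image at (308,215), about 4 mm off centre between the fingers. I'll re-measure without the outliers.

```bash
sed -i 's/q=q\[q\[:,2\]>165\]/q=q[(q[:,2]>166)\&(q[:,2]<178)]; q=q[np.linalg.norm(q[:,:2]-np.median(q[:,:2],0),axis=1)<32]/' kb.py; python3 kb.py k2
```

```text
knob [306. 215.] (array([521.4,  58.1]), 48.5, 14.0, 64.4)
t 32.15 at [526.1  59.2 218.8] jaw -27.2 F [ 1.4  0.6 -1. ] w 50.1 q6 0.5
 shift [ 2.2 71.6 -6.7] twist -1.6
```

```bash
python3 -m pendant '[{"x":1.4,"y":0,"z":-6,"twist":-1},{"x":0,"y":35,"z":0,"twist":0},{"x":0,"y":35,"z":0,"twist":0},{"x":0,"y":4,"z":0,"twist":0},{"x":0,"y":0,"z":0,"twist":0}]' 40
python3 -c "
from h import *
to(522.6,58.4,147,-26)"
```

```text
time_s: 32.78
tool_pos: [523.5, 59.3, 147.7]
tool_rot: [-0.946, 1.483, -1.566]
ft_force: [0.5, -0.3, -0.4]
width: 0.42
t 32.77 at [523.5  59.3 147.7] jaw -25.5 F [ 0.5 -0.3 -0.4] w 39.9 q6 0.48
 shift [ 1.2  0.7 -0.5] twist 0.5
```

```bash
python3 -m pendant '[{"x":1,"y":0,"z":-0.5,"twist":0.5},{"x":0,"y":0,"z":0,"twist":0},{"x":0,"y":0,"z":0,"twist":0},{"x":0,"y":0,"z":0,"twist":0},{"x":0,"y":0,"z":0,"twist":0}]' 0
python3 -c "
from h import *
to(522.6,58.4,147,-26)"
python3 -m pendant '[{"x":0,"y":0,"z":0,"twist":8},{"x":0,"y":0,"z":0,"twist":8},{"x":0,"y":0,"z":0,"twist":8},{"x":0,"y":0,"z":0,"twist":8},{"x":0,"y":0,"z":0,"twist":8}]'
python3 -c "
from h import *
to(522.6,58.4,147,-106); print(ctrl.get_obs()['wrist_torque'])"
```

```text
time_s: 33.4
tool_pos: [522.6, 59.1, 150.5]
tool_rot: [-0.938, 1.488, -1.572]
ft_force: [1.5, -0.2, -2.5]
width: 0.147
t 33.4 at [522.6  59.1 150.5] jaw -26.0 F [ 1.5 -0.2 -2.5] w 14.0 q6 0.49
 shift [0.6 3.5 0.2] twist 0.0
time_s: 34.02
tool_pos: [523.2, 58.5, 150.5]
tool_rot: [-0.367, 1.949, -2.027]
ft_force: [-0.2, -0.6, -1.7]
width: 0.148
t 34.02 at [523.2  58.5 150.5] jaw -67.2 F [-0.2 -0.6 -1.7] w 14.1 q6 1.2
 shift [ 0.6  3.4 -0.3] twist 38.8
[0.22933035 0.54436497 0.22237564]
```

```bash
python3 -m pendant '[{"x":0,"y":0,"z":0,"twist":8},{"x":0,"y":0,"z":0,"twist":8},{"x":0,"y":0,"z":0,"twist":8},{"x":0,"y":0,"z":0,"twist":8},{"x":0,"y":0,"z":0,"twist":8}]'
python3 -c "
from h import *
to(522.6,58.4,147,-106); print(ctrl.get_obs()['wrist_torque'])"
python3 -m pendant '[{"x":0,"y":0,"z":0,"twist":0},{"x":0,"y":0,"z":0,"twist":0},{"x":0,"y":0,"z":0,"twist":0},{"x":0,"y":-50,"z":0,"twist":0},{"x":0,"y":-40,"z":0,"twist":0}]' 40
python3 scan.py s4
python3 -c "
from h import *
to(522,427,235,-40.4)"
```

```text
time_s: 34.65
tool_pos: [523.5, 57.6, 150.5]
tool_rot: [-0.383, -2.04, 2.093]
ft_force: [-0.8, -0.7, 0.0]
width: 0.145
t 34.65 at [523.5  57.6 150.5] jaw -108.5 F [-0.8 -0.7  0. ] w 13.8 q6 1.92
 shift [ 1.2  3.4 -0.5] twist -2.5
[0.25168873 0.5324392  0.15083428]
time_s: 35.28
tool_pos: [519.5, 60.2, 240.4]
tool_rot: [-0.371, -2.042, 2.097]
ft_force: [-0.5, -0.3, -0.0]
width: 0.418
yellow [413. 213.] z 91.9 (array([523.2, 213.6]), 54.9, 29.6, 2.9)
yellow [435. 215.] z 91.1 (array([523.9, 275. ]), 55.5, 27.9, -0.7)
red [427. 208.] z 127.2 (array([524.5, 244. ]), 77.9, 11.1, -0.8)
blue [360. 198.] z 171.6 (array([523. ,  59.3]), 48.4, 13.3, -19.8)
blue [498. 208.] z 171.2 (array([522.9, 427.3]), 45.7, 13.6, 50.4)
carrier (array([523.5, 244.3]), 264.3, 80.9, 90.0)
slopes deg [ 0.47 -1.07] z 60.9
 end z 61.8
 end z 57.0
t 35.33 at [520.9  60.4 244.9] jaw -108.0 F [ 1.4 -1.   3.5] w 40.3 q6 1.91
 shift [-91.8 106.3 368.8] twist 72.0
t 35.33 at [520.9  60.4 244.9] jaw -108.0 F [ 1.4 -1.   3.5] w 40.3 q6 1.91
 shift [ 112.    -1.9 -349.2] twist -67.6
```

The right knob is now at about 199° and the left at 130°. Next the left knob, turned +130°, which puts it about 60° ahead.

```bash
python3 -m pendant '[{"x":16,"y":0,"z":-50,"twist":0},{"x":16,"y":0,"z":-50,"twist":-10},{"x":7,"y":0,"z":-52,"twist":-10},{"x":-2,"y":0,"z":-52,"twist":-10},{"x":-11,"y":0,"z":-51,"twist":-10}]'
python3 -m pendant '[{"x":-20,"y":0,"z":-48,"twist":-10},{"x":-28,"y":0,"z":-44,"twist":-10},{"x":0,"y":0,"z":0,"twist":-10.7},{"x":0,"y":0,"z":0,"twist":-10.7},{"x":0,"y":0,"z":0,"twist":-10.7}]'
python3 -m pendant '[{"x":0,"y":0,"z":0,"twist":-10.7},{"x":0,"y":0,"z":0,"twist":-10.7},{"x":0,"y":0,"z":0,"twist":-10.7},{"x":0,"y":0,"z":0,"twist":-10.7},{"x":0,"y":0,"z":0,"twist":-10.7}]'
python3 -m pendant '[{"x":0,"y":0,"z":0,"twist":-10.7},{"x":0,"y":0,"z":0,"twist":-10.7},{"x":0,"y":0,"z":0,"twist":-10.7},{"x":0,"y":0,"z":0,"twist":-10.7},{"x":0,"y":0,"z":0,"twist":-10.7}]'
python3 -c "
from h import *
to(522,427,218,-40.4)"
```

```text
time_s: 35.95
tool_pos: [521.8, 326.7, 238.3]
tool_rot: [-0.365, 1.939, -2.022]
ft_force: [0.8, -0.4, 0.0]
width: 0.419
time_s: 36.58
tool_pos: [518.4, 438.9, 232.0]
tool_rot: [-1.067, 1.328, -1.426]
ft_force: [0.6, -0.3, 0.5]
width: 0.419
time_s: 37.2
tool_pos: [518.3, 439.2, 230.2]
tool_rot: [-1.47, 0.634, -0.728]
ft_force: [0.6, 0.7, -0.4]
width: 0.42
time_s: 37.83
tool_pos: [518.4, 439.3, 228.5]
tool_rot: [-1.604, -0.09, 0.015]
ft_force: [0.3, -0.4, -0.2]
width: 0.422
t 37.83 at [518.4 439.3 228.5] jaw 93.8 F [ 0.3 -0.4 -0.2] w 40.1 q6 -0.99
 shift [  2.3  11.1 -12.1] twist -45.8
```

```bash
python3 -m pendant '[{"x":2,"y":0,"z":-12,"twist":-5},{"x":0,"y":0,"z":0,"twist":-10.3},{"x":0,"y":0,"z":0,"twist":-10.3},{"x":0,"y":0,"z":0,"twist":-10.3},{"x":0,"y":0,"z":0,"twist":-10}]'
python3 kb.py k3
python3 -c "
from h import *
to(522.5,427.1,147,139.6)"
```

```text
time_s: 38.45
tool_pos: [521.3, 427.2, 227.5]
tool_rot: [-1.505, -0.732, 0.685]
ft_force: [-0.1, 0.1, 0.8]
width: 0.419
knob [323. 208.] (array([520.2, 426.8]), 48.3, 14.0, 51.0)
t 38.5 at [521.3 427.2 227.4] jaw 142.2 F [ 0.  -0.  -0.7] w 39.8 q6 -1.85
 shift [-1.2 80.2  5.4] twist 1.2
t 38.5 at [521.3 427.2 227.4] jaw 142.2 F [ 0.  -0.  -0.7] w 39.8 q6 -1.85
 shift [ 0.4 80.3  3.7] twist 2.6
```

```bash
python3 -m pendant '[{"x":0,"y":0,"z":4.5,"twist":1.8},{"x":0,"y":38,"z":0,"twist":0},{"x":0,"y":38,"z":0,"twist":0},{"x":0,"y":5,"z":0,"twist":0},{"x":0,"y":0,"z":0,"twist":0}]'
python3 -c "
from h import *
to(521.6,427,147,140.3)"
```

```text
time_s: 39.12
tool_pos: [521.5, 428.6, 145.8]
tool_rot: [-1.515, -0.703, 0.65]
ft_force: [-0.6, 1.1, 0.7]
width: 0.422
t 39.12 at [521.5 428.6 145.8] jaw 139.3 F [-0.6  1.1  0.7] w 40.1 q6 -1.78
 shift [-1.2 -1.1 -1.2] twist -1.0
```

```bash
python3 -m pendant '[{"x":-1.2,"y":-3,"z":-1.2,"twist":-1},{"x":0,"y":0,"z":0,"twist":0},{"x":0,"y":0,"z":0,"twist":0},{"x":0,"y":0,"z":0,"twist":0},{"x":0,"y":0,"z":0,"twist":0}]' 0
python3 -c "
from h import *
to(521.6,427,147,140.3)"
python3 -m pendant '[{"x":0,"y":0,"z":0,"twist":8.5},{"x":0,"y":0,"z":0,"twist":8.5},{"x":0,"y":0,"z":0,"twist":8.5},{"x":0,"y":0,"z":0,"twist":8.5},{"x":0,"y":0,"z":0,"twist":8.5}]'
python3 -m pendant '[{"x":0,"y":0,"z":0,"twist":8.5},{"x":0,"y":0,"z":0,"twist":8.5},{"x":0,"y":0,"z":0,"twist":8.5},{"x":0,"y":0,"z":0,"twist":8.5},{"x":0,"y":0,"z":0,"twist":8.5}]'
python3 -c "
from h import *
to(521.6,427,147,140.3); print(ctrl.get_obs()['wrist_torque'])"
```

```text
time_s: 39.75
tool_pos: [521.4, 428.4, 152.4]
tool_rot: [-1.508, -0.719, 0.66]
ft_force: [0.7, 0.3, -2.9]
width: 0.149
t 39.75 at [521.4 428.4 152.4] jaw 140.3 F [ 0.7  0.3 -2.9] w 14.1 q6 -1.8
 shift [-1.   5.5 -0.8] twist -0.0
time_s: 40.38
tool_pos: [521.6, 428.1, 152.5]
tool_rot: [-1.6, -0.13, 0.049]
ft_force: [1.2, 1.8, -2.7]
width: 0.15
time_s: 41.0
tool_pos: [521.5, 427.4, 152.6]
tool_rot: [-1.521, 0.466, -0.559]
ft_force: [-1.4, 1.2, -1.1]
width: 0.144
t 41.0 at [521.5 427.4 152.6] jaw 52.5 F [-1.4  1.2 -1.1] w 13.7 q6 -0.27
 shift [-0.   5.6 -0.4] twist -87.8
[0.27150078 0.60309017 0.15948244]
```

```bash
python3 -m pendant '[{"x":0,"y":0,"z":0,"twist":8},{"x":0,"y":0,"z":0,"twist":8},{"x":0,"y":0,"z":0,"twist":8},{"x":0,"y":0,"z":0,"twist":8},{"x":0,"y":0,"z":0,"twist":8}]'
python3 -c "
from h import *
to(521.6,427,147,140.3)"
python3 -m pendant '[{"x":0,"y":0,"z":0,"twist":0},{"x":0,"y":0,"z":0,"twist":0},{"x":0,"y":0,"z":0,"twist":0},{"x":0,"y":-50,"z":0,"twist":0},{"x":0,"y":-30,"z":0,"twist":0}]' 40
python3 scan.py s5
python3 -c "
from h import *
to(522.8,58.4,225,71.3)"
```

```text
time_s: 41.62
tool_pos: [520.9, 427.0, 152.6]
tool_rot: [-1.288, 1.015, -1.112]
ft_force: [-0.4, 2.2, -1.6]
width: 0.147
t 41.62 at [520.9 427.  152.6] jaw 11.2 F [-0.4  2.2 -1.6] w 14.0 q6 0.45
 shift [-0.1  5.6  0.4] twist 50.9
time_s: 42.25
tool_pos: [517.1, 428.5, 232.6]
tool_rot: [-1.295, 1.009, -1.106]
ft_force: [0.5, -0.1, -0.9]
width: 0.416
yellow [413. 213.] z 95.6 (array([523.5, 212.1]), 53.5, 28.8, -2.7)
yellow [435. 214.] z 96.5 (array([524.1, 272.5]), 53.2, 29.6, 2.2)
red [427. 207.] z 131.9 (array([524.5, 241.4]), 76.9, 12.4, -1.0)
blue [360. 198.] z 171.9 (array([523.3,  59.3]), 48.0, 12.9, -19.2)
blue [500. 208.] z 171.9 (array([522.5, 427.3]), 48.4, 14.8, -76.2)
carrier (array([524.3, 244.3]), 264.6, 80.7, -90.0)
slopes deg [0.38 1.  ] z 64.4
 end z 61.9
 end z 66.1
t 42.3 at [517.6 429.  236. ] jaw 11.7 F [-0.2  0.1  3.1] w 39.9 q6 0.44
 shift [ 727.8  109.2 -173.7] twist 11.7
t 42.3 at [517.6 429.  236. ] jaw 11.7 F [-0.2  0.1  3.1] w 39.9 q6 0.44
 shift [363.4  23.2 -70.4] twist -59.6
```

```bash
python3 -m pendant '[{"x":52,"y":0,"z":-10,"twist":0},{"x":52,"y":0,"z":-10,"twist":0},{"x":52,"y":0,"z":-10,"twist":0},{"x":52,"y":0,"z":-10,"twist":0},{"x":52,"y":0,"z":-10,"twist":0}]'
python3 -m pendant '[{"x":52,"y":0,"z":-10,"twist":0},{"x":48,"y":0,"z":-10,"twist":0},{"x":0,"y":0,"z":0,"twist":-10},{"x":0,"y":0,"z":0,"twist":-10},{"x":0,"y":0,"z":0,"twist":-10}]'
python3 -m pendant '[{"x":0,"y":0,"z":0,"twist":-10},{"x":0,"y":0,"z":0,"twist":-10},{"x":0,"y":0,"z":0,"twist":-9},{"x":0,"y":0,"z":0,"twist":0},{"x":0,"y":0,"z":0,"twist":0}]'
python3 -c "
from h import *
to(522.8,58.4,151,71.2)"
```

```text
time_s: 42.92
tool_pos: [521.4, 159.8, 244.5]
tool_rot: [-1.294, 0.997, -1.099]
ft_force: [1.1, -0.1, 0.8]
width: 0.424
time_s: 43.55
tool_pos: [522.5, 49.9, 247.8]
tool_rot: [-1.483, 0.589, -0.689]
ft_force: [0.0, 0.3, 0.1]
width: 0.419
time_s: 44.18
tool_pos: [522.2, 49.3, 247.1]
tool_rot: [-1.583, 0.185, -0.277]
ft_force: [0.6, -0.0, -0.3]
width: 0.42
t 44.17 at [522.2  49.3 247.1] jaw 73.2 F [ 0.6 -0.  -0.3] w 39.9 q6 -1.27
 shift [-7.9 95.7 10.5] twist 2.0
```

```bash
python3 -m pendant '[{"x":-8,"y":0,"z":10.5,"twist":2},{"x":0,"y":40,"z":0,"twist":0},{"x":0,"y":30,"z":0,"twist":0},{"x":0,"y":0,"z":0,"twist":0},{"x":0,"y":0,"z":0,"twist":0}]'
python3 -c "
from h import *
to(522.8,58.4,151,71.2)"
```

```text
time_s: 44.8
tool_pos: [522.1, 59.6, 176.5]
tool_rot: [-1.577, 0.219, -0.317]
ft_force: [-0.3, -0.8, -0.4]
width: 0.42
t 44.8 at [522.1  59.6 176.5] jaw 70.5 F [-0.3 -0.8 -0.4] w 39.9 q6 -1.2
 shift [-0.6 25.5 -0.6] twist -0.7
```

```bash
python3 -m pendant '[{"x":-0.5,"y":15,"z":-0.6,"twist":-0.7},{"x":0,"y":14,"z":0,"twist":0},{"x":0,"y":0,"z":0,"twist":0},{"x":0,"y":0,"z":0,"twist":0},{"x":0,"y":0,"z":0,"twist":0}]'
python3 -m pendant '[{"x":0,"y":0,"z":0,"twist":0},{"x":0,"y":0,"z":0,"twist":0},{"x":0,"y":0,"z":0,"twist":0},{"x":0,"y":0,"z":0,"twist":0},{"x":0,"y":0,"z":0,"twist":0}]' 0
python3 -c "
from h import *
to(522.8,58.4,149,71.2)"
python3 -m pendant '[{"x":0,"y":0,"z":0,"twist":8.5},{"x":0,"y":0,"z":0,"twist":8.5},{"x":0,"y":0,"z":0,"twist":8.5},{"x":0,"y":0,"z":0,"twist":8.5},{"x":0,"y":0,"z":0,"twist":8.5}]'
python3 -m pendant '[{"x":0,"y":0,"z":0,"twist":8.5},{"x":0,"y":0,"z":0,"twist":8.5},{"x":0,"y":0,"z":0,"twist":8.5},{"x":0,"y":0,"z":0,"twist":8.5},{"x":0,"y":0,"z":0,"twist":8.5}]'
python3 -c "
from h import *
to(522.8,58.4,149,71.2); print(ctrl.get_obs()['wrist_torque'])"
```

```text
time_s: 45.42
tool_pos: [524.0, 58.1, 147.6]
tool_rot: [-1.578, 0.207, -0.309]
ft_force: [0.5, 1.0, -0.0]
width: 0.421
time_s: 46.05
tool_pos: [524.0, 57.5, 148.2]
tool_rot: [-1.579, 0.206, -0.31]
ft_force: [-0.7, -0.3, -0.6]
width: 0.148
t 46.05 at [524.   57.5 148.2] jaw 71.2 F [-0.7 -0.3 -0.6] w 14.0 q6 -1.21
 shift [-1.3 -0.9  0.4] twist -0.0
time_s: 46.68
tool_pos: [522.8, 56.2, 148.2]
tool_rot: [-1.401, 0.792, -0.903]
ft_force: [1.1, -0.4, 2.8]
width: 0.145
time_s: 47.3
tool_pos: [521.6, 56.2, 148.2]
tool_rot: [-1.041, 1.353, -1.465]
ft_force: [0.1, -0.1, 1.2]
width: 0.155
t 47.3 at [521.6  56.2 148.2] jaw -16.1 F [ 0.1 -0.1  1.2] w 14.7 q6 0.32
 shift [-2.4 -0.8  0.6] twist -87.3
[-0.09113319  0.56807534  0.17766513]
```

```bash
python3 -m pendant '[{"x":-1,"y":0,"z":0,"twist":8},{"x":0,"y":0,"z":0,"twist":8},{"x":0,"y":0,"z":0,"twist":8},{"x":0,"y":0,"z":0,"twist":8},{"x":0,"y":0,"z":0,"twist":8}]'
python3 -c "
from h import *
to(522.8,58.4,149,71.2)"
python3 -m pendant '[{"x":0,"y":0,"z":0,"twist":0},{"x":0,"y":0,"z":0,"twist":0},{"x":0,"y":0,"z":0,"twist":0},{"x":0,"y":-50,"z":0,"twist":0},{"x":0,"y":-40,"z":0,"twist":0}]' 40
python3 scan.py s6
python3 -c "
from h import *
to(521.8,427,230,11.2)"
```

```text
time_s: 47.92
tool_pos: [520.9, 57.1, 148.2]
tool_rot: [-0.514, 1.834, -1.936]
ft_force: [1.2, 0.4, 0.3]
width: 0.156
t 47.92 at [520.9  57.1 148.2] jaw -57.5 F [1.2 0.4 0.3] w 14.8 q6 1.05
 shift [-2.3 -0.8 -0. ] twist 51.3
time_s: 48.55
tool_pos: [515.4, 60.8, 237.6]
tool_rot: [-0.528, 1.833, -1.931]
ft_force: [-0.5, -0.5, 0.4]
width: 0.42
yellow [414. 212.] z 100.9 (array([524.5, 213.4]), 54.5, 28.4, -2.1)
yellow [437. 213.] z 100.2 (array([521.2, 277.1]), 55.3, 30.3, -1.1)
red [428. 207.] z 136.1 (array([524.9, 244.2]), 76.8, 11.7, 0.2)
blue [360. 199.] z 171.4 (array([524.7,  59.7]), 48.1, 15.3, 35.8)
blue [500. 208.] z 171.7 (array([523.2, 428.3]), 49.8, 13.3, -78.9)
carrier (array([524.1, 243.8]), 265.1, 80.5, -89.8)
slopes deg [ 0.24 -1.08] z 68.6
 end z 70.7
 end z 66.1
t 48.6 at [516.7  61.  242.1] jaw -57.0 F [-0.1  0.7  4.5] w 40.0 q6 1.03
 shift [225.7 106.  305.5] twist -57.0
t 48.6 at [516.7  61.  242.1] jaw -57.0 F [-0.1  0.7  4.5] w 40.0 q6 1.03
 shift [-203.7   -2.  -304.3] twist -68.2
```

```bash
python3 -m pendant '[{"x":-29,"y":0,"z":-43.5,"twist":0},{"x":-29,"y":0,"z":-43.5,"twist":0},{"x":-29,"y":0,"z":-43.5,"twist":0},{"x":-29,"y":0,"z":-43.5,"twist":0},{"x":-29,"y":0,"z":-43.5,"twist":0}]'
python3 -m pendant '[{"x":-29,"y":0,"z":-43.5,"twist":0},{"x":-24,"y":0,"z":-36,"twist":0},{"x":0,"y":0,"z":0,"twist":-10},{"x":0,"y":0,"z":0,"twist":-10},{"x":0,"y":0,"z":0,"twist":-10}]'
python3 -m pendant '[{"x":0,"y":0,"z":0,"twist":-10},{"x":0,"y":0,"z":0,"twist":-10},{"x":0,"y":0,"z":0,"twist":-10},{"x":0,"y":0,"z":0,"twist":-6},{"x":0,"y":0,"z":0,"twist":0}]'
python3 -c "
from h import *
to(521.8,427,180,11.2)"
```

```text
time_s: 49.22
tool_pos: [520.9, 326.8, 233.6]
tool_rot: [-0.517, 1.826, -1.93]
ft_force: [0.9, -0.2, 0.4]
width: 0.424
time_s: 49.85
tool_pos: [520.1, 429.9, 226.6]
tool_rot: [-0.94, 1.466, -1.577]
ft_force: [-0.6, -0.9, -0.0]
width: 0.422
time_s: 50.48
tool_pos: [519.7, 429.9, 224.5]
tool_rot: [-1.301, 0.995, -1.105]
ft_force: [0.7, -0.4, 0.0]
width: 0.423
t 50.48 at [519.7 429.9 224.5] jaw 12.3 F [ 0.7 -0.4  0. ] w 40.1 q6 0.43
 shift [ 1.  44.7 -0.4] twist 1.1
```

```bash
python3 -m pendant '[{"x":1,"y":30,"z":0,"twist":1},{"x":0,"y":30,"z":0,"twist":0},{"x":0,"y":8,"z":0,"twist":0},{"x":0,"y":0,"z":0,"twist":0},{"x":0,"y":0,"z":0,"twist":0}]'
python3 -c "
from h import *
to(521.8,427.2,149,11.2)"
```

```text
time_s: 51.1
tool_pos: [524.1, 426.7, 156.7]
tool_rot: [-1.287, 1.013, -1.124]
ft_force: [0.4, 0.0, -0.3]
width: 0.418
t 51.1 at [524.1 426.7 156.7] jaw 10.8 F [ 0.4  0.  -0.3] w 39.7 q6 0.46
 shift [-1.3  7.6 -2.6] twist -0.4
```

```bash
python3 -m pendant '[{"x":-1.3,"y":7,"z":-2.6,"twist":0},{"x":0,"y":0,"z":0,"twist":0},{"x":0,"y":0,"z":0,"twist":0},{"x":0,"y":0,"z":0,"twist":0},{"x":0,"y":0,"z":0,"twist":0}]'
python3 -m pendant '[{"x":0,"y":0,"z":0,"twist":0},{"x":0,"y":0,"z":0,"twist":0},{"x":0,"y":0,"z":0,"twist":0},{"x":0,"y":0,"z":0,"twist":0},{"x":0,"y":0,"z":0,"twist":0}]' 0
python3 -c "
from h import *
to(521.8,427.2,149,11.2)"
python3 -m pendant '[{"x":0,"y":0,"z":0,"twist":8.5},{"x":0,"y":0,"z":0,"twist":8.5},{"x":0,"y":0,"z":0,"twist":8.5},{"x":0,"y":0,"z":0,"twist":8.5},{"x":0,"y":0,"z":0,"twist":8.5}]'
python3 -m pendant '[{"x":0,"y":0,"z":0,"twist":8.5},{"x":0,"y":0,"z":0,"twist":8.5},{"x":0,"y":0,"z":0,"twist":8.5},{"x":0,"y":0,"z":0,"twist":8.5},{"x":0,"y":0,"z":0,"twist":8.5}]'
python3 -c "
from h import *
to(521.8,427.2,149,-90); print(ctrl.get_obs()['wrist_torque'])"
```

```text
time_s: 51.72
tool_pos: [521.9, 427.8, 151.2]
tool_rot: [-1.284, 1.012, -1.124]
ft_force: [0.5, -0.2, 0.7]
width: 0.421
time_s: 52.35
tool_pos: [521.1, 427.6, 151.2]
tool_rot: [-1.286, 1.013, -1.124]
ft_force: [-0.1, -0.2, 0.7]
width: 0.15
t 52.35 at [521.1 427.6 151.2] jaw 10.8 F [-0.1 -0.2  0.7] w 14.2 q6 0.47
 shift [0.4 2.2 0.5] twist -0.4
time_s: 52.98
tool_pos: [520.8, 427.7, 151.2]
tool_rot: [-0.848, 1.556, -1.665]
ft_force: [-1.2, -0.2, 1.7]
width: 0.155
time_s: 53.6
tool_pos: [521.0, 428.0, 151.2]
tool_rot: [-0.187, 2.034, -2.123]
ft_force: [-1.3, -0.5, 0.2]
width: 0.151
t 53.6 at [521.  428.  151.2] jaw -77.0 F [-1.3 -0.5  0.2] w 14.3 q6 2.0
 shift [-0.5  2.3  0.9] twist 13.0
[0.24708475 0.56388085 0.10021364]
```

```bash
python3 -m pendant '[{"x":0,"y":0,"z":0,"twist":6},{"x":0,"y":0,"z":0,"twist":5},{"x":0,"y":0,"z":0,"twist":2},{"x":0,"y":0,"z":0,"twist":2},{"x":0,"y":0,"z":0,"twist":0}]'
python3 -c "
from h import *
to(521.8,427.2,149,-90); print(ctrl.get_obs()['wrist_torque'])"
python3 -m pendant '[{"x":0,"y":0,"z":0,"twist":2},{"x":0,"y":0,"z":0,"twist":2},{"x":0,"y":0,"z":0,"twist":2},{"x":0,"y":0,"z":0,"twist":0},{"x":0,"y":0,"z":0,"twist":0}]'
python3 -c "
from h import *
to(521.8,427.2,149,-90); print(ctrl.get_obs()['wrist_torque'])"
```

```text
time_s: 54.22
tool_pos: [521.1, 428.0, 151.3]
tool_rot: [0.109, 2.175, -2.254]
ft_force: [-2.4, -0.5, 1.1]
width: 0.151
t 54.23 at [521.1 428.  151.3] jaw -92.6 F [-2.4 -0.5  1.1] w 14.3 q6 2.27
 shift [-0.6  2.3  0.6] twist -2.6
[0.16736382 0.71682524 0.60735403]
time_s: 54.85
tool_pos: [522.1, 428.0, 151.4]
tool_rot: [-0.231, -2.133, 2.202]
ft_force: [0.0, -0.9, 1.7]
width: 0.172
t 54.85 at [522.1 428.  151.4] jaw -98.9 F [ 0.  -0.9  1.7] w 16.3 q6 2.38
 shift [0.3 2.4 0.7] twist -8.9
[0.09632095 0.36093281 0.79073854]
```

The left knob is at its stop: the yaw torque rose from about 0.1 to 0.8 N m and the fingers began to slip. Now the right knob.

```bash
python3 -m pendant '[{"x":0,"y":0,"z":0,"twist":-5},{"x":0,"y":0,"z":0,"twist":0},{"x":0,"y":0,"z":0,"twist":0},{"x":0,"y":-50,"z":0,"twist":0},{"x":0,"y":-40,"z":0,"twist":0}]' 40
python3 scan.py s7
python3 -c "
from h import *
to(522.8,58.4,225,-56)"
```

```text
time_s: 55.48
tool_pos: [516.3, 430.8, 239.7]
tool_rot: [-0.138, -2.167, 2.249]
ft_force: [0.5, -0.2, 1.8]
width: 0.419
yellow [414. 211.] z 103.5 (array([524.3, 212.4]), 53.7, 29.2, 1.2)
yellow [437. 212.] z 104.2 (array([521.6, 276.1]), 54.6, 29.6, -0.2)
red [428. 206.] z 139.4 (array([525.7, 242.5]), 75.9, 11.8, 0.2)
blue [360. 199.] z 171.8 (array([524.4,  59.1]), 46.9, 13.9, 32.7)
blue [498. 208.] z 172.0 (array([524.4, 428.1]), 44.8, 14.0, 1.2)
carrier (array([523.4, 243.6]), 264.1, 80.9, -89.6)
slopes deg [-0.11  0.49] z 71.5
 end z 70.7
 end z 72.7
t 55.52 at [517.2 431.8 245. ] jaw -94.2 F [-0.3  0.5  4.4] w 40.2 q6 2.29
 shift [-30.8 120.4 749.7] twist 85.8
t 55.52 at [517.2 431.8 245. ] jaw -94.2 F [-0.3  0.5  4.4] w 40.2 q6 2.29
 shift [-31.4  33.4 371.1] twist -38.2
```

```bash
python3 -m pendant '[{"x":-4,"y":0,"z":53,"twist":0},{"x":-4,"y":0,"z":53,"twist":0},{"x":-4,"y":0,"z":53,"twist":0},{"x":-4,"y":0,"z":53,"twist":0},{"x":-4,"y":0,"z":53,"twist":0}]'
python3 -m pendant '[{"x":-4,"y":0,"z":53,"twist":0},{"x":-4,"y":0,"z":50,"twist":-7},{"x":0,"y":10,"z":0,"twist":-10},{"x":0,"y":10,"z":0,"twist":-10},{"x":0,"y":0,"z":0,"twist":-10}]'
python3 -m pendant '[{"x":0,"y":0,"z":0,"twist":0},{"x":0,"y":0,"z":0,"twist":0},{"x":0,"y":0,"z":0,"twist":0},{"x":0,"y":0,"z":0,"twist":0},{"x":0,"y":0,"z":0,"twist":0}]'
python3 -c "
from h import *
to(522.8,58.4,180,-57)"
```

```text
time_s: 56.15
tool_pos: [516.6, 162.3, 254.8]
tool_rot: [-0.151, -2.177, 2.244]
ft_force: [0.4, 0.5, -0.1]
width: 0.423
time_s: 56.78
tool_pos: [517.4, 51.0, 238.2]
tool_rot: [-0.505, 1.829, -1.924]
ft_force: [1.1, 0.5, 0.8]
width: 0.42
time_s: 57.4
tool_pos: [517.5, 51.2, 238.3]
tool_rot: [-0.494, 1.836, -1.931]
ft_force: [0.3, 0.5, 0.2]
width: 0.422
t 57.4 at [517.5  51.2 238.3] jaw -57.9 F [0.3 0.5 0.2] w 40.1 q6 1.02
 shift [-6.3 58.3 -6.9] twist -0.9
```

```bash
python3 -m pendant '[{"x":-6.3,"y":0,"z":-7,"twist":-1},{"x":0,"y":40,"z":0,"twist":0},{"x":0,"y":30,"z":0,"twist":0},{"x":0,"y":10,"z":0,"twist":0},{"x":0,"y":0,"z":0,"twist":0}]'
python3 -c "
from h import *
to(522.8,58.6,149,-57)"
```

```text
time_s: 58.02
tool_pos: [525.6, 60.1, 157.5]
tool_rot: [-0.508, 1.822, -1.919]
ft_force: [0.9, 0.1, 0.5]
width: 0.422
t 58.02 at [525.6  60.1 157.5] jaw -56.7 F [0.9 0.1 0.5] w 40.1 q6 1.03
 shift [ 3.4  8.4 -0.8] twist 0.3
```

```bash
python3 -m pendant '[{"x":3.4,"y":8,"z":-0.8,"twist":0},{"x":0,"y":0,"z":0,"twist":0},{"x":0,"y":0,"z":0,"twist":0},{"x":0,"y":0,"z":0,"twist":0},{"x":0,"y":0,"z":0,"twist":0}]'
python3 -m pendant '[{"x":0,"y":0,"z":0,"twist":0},{"x":0,"y":0,"z":0,"twist":0},{"x":0,"y":0,"z":0,"twist":0},{"x":0,"y":0,"z":0,"twist":0},{"x":0,"y":0,"z":0,"twist":0}]' 0
python3 -m pendant '[{"x":0,"y":0,"z":0,"twist":7},{"x":0,"y":0,"z":0,"twist":7},{"x":0,"y":0,"z":0,"twist":7},{"x":0,"y":0,"z":0,"twist":6},{"x":0,"y":0,"z":0,"twist":3}]'
python3 -c "
from h import *
to(522.8,58.6,149,-89.6); print(ctrl.get_obs()['wrist_torque'])"
python3 -m pendant '[{"x":0,"y":0,"z":0,"twist":2},{"x":0,"y":0,"z":0,"twist":2},{"x":0,"y":0,"z":0,"twist":2},{"x":0,"y":0,"z":0,"twist":0},{"x":0,"y":0,"z":0,"twist":0}]'
python3 -c "
from h import *
to(522.8,58.6,149,-89.6); print(ctrl.get_obs()['wrist_torque'])"
```

```text
time_s: 58.65
tool_pos: [523.7, 58.7, 151.5]
tool_rot: [-0.504, 1.819, -1.918]
ft_force: [0.1, -0.6, -1.3]
width: 0.424
time_s: 59.28
tool_pos: [523.6, 58.9, 151.7]
tool_rot: [-0.503, 1.82, -1.918]
ft_force: [-0.4, -0.3, 1.1]
width: 0.153
time_s: 59.9
tool_pos: [523.9, 58.1, 151.7]
tool_rot: [0.027, 2.126, -2.202]
ft_force: [-0.2, -0.5, 0.4]
width: 0.147
t 59.9 at [523.9  58.1 151.7] jaw -87.5 F [-0.2 -0.5  0.4] w 14.0 q6 1.56
 shift [ 1.3  2.6 -0.7] twist 2.1
[0.27902863 0.28175566 0.16719164]
time_s: 60.52
tool_pos: [524.1, 57.9, 151.8]
tool_rot: [0.148, 2.178, -2.25]
ft_force: [0.3, -0.5, 0.9]
width: 0.16
t 60.52 at [524.1  57.9 151.8] jaw -93.6 F [ 0.3 -0.5  0.9] w 15.2 q6 1.67
 shift [ 1.5  2.7 -0.7] twist -4.0
[0.14495193 0.34152539 0.66974834]
```

```bash
python3 -m pendant '[{"x":0,"y":0,"z":0,"twist":2.5},{"x":0,"y":0,"z":0,"twist":2.5},{"x":0,"y":0,"z":0,"twist":0},{"x":0,"y":0,"z":0,"twist":-6},{"x":0,"y":0,"z":0,"twist":0}]'
python3 -m pendant '[{"x":0,"y":0,"z":0,"twist":0},{"x":0,"y":0,"z":0,"twist":0},{"x":0,"y":0,"z":0,"twist":0},{"x":0,"y":-50,"z":0,"twist":0},{"x":0,"y":-40,"z":0,"twist":0}]' 40
python3 -m pendant '[{"x":0,"y":0,"z":50,"twist":0},{"x":0,"y":0,"z":50,"twist":0},{"x":0,"y":0,"z":50,"twist":0},{"x":0,"y":0,"z":0,"twist":0},{"x":0,"y":0,"z":0,"twist":0}]'
python3 scan.py s8; python3 -c "
import cv2
cv2.imwrite('pics/crop_s8.png',cv2.resize(cv2.imread('pics/s8.png')[140:340,190:530],None,fx=2.2,fy=2.2))"
```

```text
time_s: 61.15
tool_pos: [525.1, 58.0, 151.9]
tool_rot: [0.127, 2.167, -2.239]
ft_force: [0.1, -0.4, -0.1]
width: 0.151
time_s: 61.78
tool_pos: [517.1, 61.0, 241.0]
tool_rot: [0.126, 2.174, -2.246]
ft_force: [-0.6, 0.1, -0.3]
width: 0.419
time_s: 62.4
tool_pos: [510.3, -92.0, 249.4]
tool_rot: [0.135, 2.171, -2.243]
ft_force: [-0.3, 0.2, 0.7]
width: 0.418
yellow [414. 211.] z 105.0 (array([523.9, 212.2]), 55.4, 29.7, 1.1)
yellow [437. 212.] z 105.1 (array([522.2, 276.3]), 54.1, 30.9, 1.1)
red [428. 206.] z 140.0 (array([524.3, 243.1]), 76.3, 11.6, -0.2)
blue [360. 198.] z 172.0 (array([523.8,  58.5]), 48.5, 13.2, 1.4)
blue [498. 208.] z 171.9 (array([523.5, 427.9]), 48.4, 14.4, 3.7)
carrier (array([523.4, 243.6]), 264.6, 80.9, 90.0)
slopes deg [0.19 0.05] z 72.3
 end z 72.4
 end z 72.5
t 62.45 at [510.3 -91.8 249.3] jaw -92.8 F [-0.1  0.4  0.1] w 39.7 q6 1.33
 shift [  7.8 106.1 227.3] twist 87.2
```

View pics/crop_s8.png

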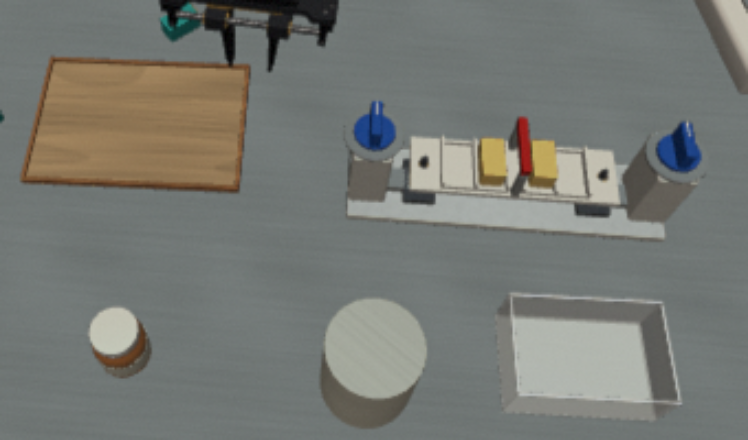

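All looks right, but the left knob reads 1 to 4° off. I'll check both knobs close up with the wrist camera.

```bash
python3 -m pendant '[{"x":0,"y":0,"z":-50,"twist":0},{"x":0,"y":0,"z":-50,"twist":0},{"x":0,"y":0,"z":-50,"twist":0},{"x":0,"y":0,"z":0,"twist":0},{"x":0,"y":0,"z":0,"twist":0}]'
python3 kb.py k4
python3 -m pendant '[{"x":0,"y":0,"z":-53,"twist":0},{"x":0,"y":0,"z":-53,"twist":0},{"x":0,"y":0,"z":-53,"twist":0},{"x":0,"y":0,"z":-53,"twist":0},{"x":0,"y":0,"z":-53,"twist":0}]'
python3 -m pendant '[{"x":0,"y":0,"z":-53,"twist":0},{"x":0,"y":0,"z":-50,"twist":0},{"x":0,"y":0,"z":0,"twist":0},{"x":0,"y":0,"z":0,"twist":0},{"x":0,"y":0,"z":0,"twist":0}]'
python3 kb.py k5
```

```text
time_s: 63.08
tool_pos: [517.1, 67.0, 244.3]
tool_rot: [0.128, 2.169, -2.24]
ft_force: [0.2, -0.4, 0.7]
width: 0.419
knob [322. 204.] (array([521.5,  57.8]), 49.2, 14.0, 0.1)
t 63.12 at [517.1  66.7 244.3] jaw -92.6 F [-0.2  0.2 -0.6] w 40.0 q6 1.66
 shift [ 2.4 97.6  5.7] twist -2.7
time_s: 63.75
tool_pos: [533.0, 331.0, 236.9]
tool_rot: [0.145, 2.174, -2.246]
ft_force: [0.1, 0.1, -0.5]
width: 0.422
time_s: 64.38
tool_pos: [541.1, 434.8, 232.3]
tool_rot: [0.148, 2.174, -2.25]
ft_force: [0.0, 0.1, -0.5]
width: 0.421
knob [321. 239.] (array([521.1, 427.8]), 48.7, 14.0, 0.2)
t 64.42 at [541.2 434.7 232.4] jaw -93.5 F [ 0.1 -0.9  0.7] w 39.8 q6 2.27
 shift [25.9 84.   5.4] twist -3.7
```

Both bars lie along the stand's x axis (0.1° and 0.2°), so both knobs are at the upper stop. The gripper is clear of everything, so I'm handing in.

```bash
python3 -c "
from station import ctrl
print(ctrl.hand_in())"
```

```text
the job is handed in; nothing more can be done
None
```

The job is done and handed in at about 64 s of the 210 s allowed. I lowered the carrier over both pins onto the pads and put the only two cheese blocks into pockets 2 and 3. Then I turned the knobs by turns to their upper stops, in five turns of 33 to 130°; neither was ever more than about 70° ahead.

**Last checks**
- **Knobs:** close up, both bars lie within 0.2° of the stand's x axis. The scene camera had read 1.4° (right) and 3.7° (left), which I take as its noise. Each knob also met its stop, with the turning torque rising to about 0.7–0.8 N m. At the start the knobs were not at 0 but at about 116° (right) and 130° (left).
- **Carrier:** it is level, with its plate top at 72.4 and 72.5 mm at the two ends. That is about 0.6 mm below the nominal 73 mm, within depth noise.
- **Blocks:** both lie flat with their tops at 105 mm, and the tray is empty.
- **Bystanders:** the roll, tub and jar look unmoved in the last picture, though I did not measure them. The robot touched nothing at hand-in.

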